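# Spread the snap ring with the pliers and hold it at the spindle's groove

## Robot

A 6-joint arm with a two-finger parallel gripper is mounted at the origin on the work surface. World frame = base frame: x ahead of the robot, y to its left, z up, the work surface at z = 0. Lengths are in m, angles in rad, forces in N, time in s.
With the tool pointing down it reaches from about 0.3 to 0.75 m from the base axis. Payload 8.5 kg.
Tool frame: the origin (TCP) lies at the very end of the fingers, on their centre line; the grasp point (between the pads) lies manip.grasp_offset behind it (manip.grasp_offset is the distance from the TCP to the grasp point, in m); y points along the fingers, x is the direction in which the jaws open and shut, and the axes are right-handed (so a half turn about y gives the same grasp; the last joint's range is limited). The gripper opens to 88 mm and grips with 3 to 60 N. Pads are 18 mm wide; open, the fingers measure 123 mm over their backs; the gripper's body (75 mm by 187 mm) begins 45 mm behind the grasp point.
Start: joints at [-1.506, 0.381, 1.297, -0, 1.464, -0.215], TCP at [0.152, -0.529, 0.211] pointing down, gripper open.
Joint ranges: [-3.11, 3.11], [-0.89, 2.33], [0.22, 2.48], [-1.42, 4.56], [0.17, 2.85], [-2.88, 2.88]. Speed limits (rad/s): [2.39, 2.39, 3.14, 3.14, 3.14, 3.14].

## Interface

Orientations are given as a unit quaternion [w, x, y, z].
In Python, from workcell import status, eyes, manip gives the robot as it stands. The module is installed in compiled form; this text tells all that it offers.
- The arm moves only by the shell command python3 -m creep 'ROWS'. ROWS is a JSON object of lists of equal length, an entry for each row: "jaw": the closure, from -1 (fully open) to 1 (shut); "linear": the shift along the world's x, y, z in mm, a list of three; "dr": the turn, a rotation vector about the world's x, y, z in rad, a list of three. In form: {"jaw": [jaw, ...], "linear": [[tx, ty, tz], ...], "dr": [[ax, ay, az], ...]}. A call has 1 to 10 rows; each row is the pose to reach, as a shift and turn from the pose commanded when the call began; what a row does not reach only later rows make up. A row lasts 1/10 s, in which the tool goes at most 50 mm and 8.59 degrees, less where a joint would pass 70% of its speed; a pose out of reach is approached as far as the arm can. A call with a gripper value outside its range is refused whole. The fingers move at their own pace and stop on an object; the grip force is fixed at half the most. Time passes only in rows, so rows that repeat a pose let the fingers close. It gives the time, the measured TCP pose, the force and the opening at its end, in the units of the state.
- status.get_obs(): the state, without advancing time (a new reading comes with each control period).
- eyes.read_camera(name): name is "scene" or "side" or "wrist"; returns (picture, depth): 384x512x3 uint8, red, green, blue; 384x512 float32, m along the optical axis (not along the pixel's ray), 0 where there is no reading.
- eyes.camera_model(name): a dict with "mtx" (3x3 intrinsics, pixels), "rvec" (rotation vector, rad) and "tvec" (3), from world to camera coordinates, as OpenCV has them. Camera axes: x right, y down, z forward; pixel columns grow to the right and rows downward; lengths in m; the calibration is good to about 2 mm. A picture is of the moment at which its call begins: read the wrist's pose just before it. camera_model takes no time and is no camera call; for the wrist camera it gives the pose at the moment of the call.
- manip.hand_in(): hands the job in, once; it reports no verdict.
Trained networks look in the newest picture that a camera, given by its name, has taken for a name from the list of things; names that differ only in an ending like _2 or _b are one class to them, and where a whole thing is asked for, a point or a joint stands for the part that bears it (a point fixed in the world has none). Each returns a list of dicts, best first, with "confidence" (0 to 1); they miss things now and then, are a little off and sometimes report something else, mostly with a low value. They report only what shows in the picture. A call takes as long as a camera call. They do not tell look-alikes from the thing itself.
- eyes.spot_in(name, camera): "extent" ([left, top, right, bottom] in pixels, round what is visible of it).
- eyes.spot_point(name, camera): "centre" ([column, row] in pixels: a listed point, or the origin of a listed thing).
The state is a dict: "time_s": time; "joints": joint angles; "dq": joint speeds; "effort": joint torques, N m; "tool_pos": TCP position; "tcp_rot": TCP orientation; "contact_force": force on the tool from outside, world axes, zero at the start; "wrist_torque": the same for the moment, N m; "width": finger opening in m.
Only numpy, scipy, OpenCV 4.12 (cv2) and the standard library are available. Lean on these libraries where they do the work, as an engineer would, in place of code of your own. Each camera call takes 0.05 s, during which the arm holds its last target.

## Task

Start fitting the open snap ring that lies on the bench to the upright spindle of the turntable drive: take the bent-tip pliers by their handles, put the tips between the two ends of the ring, squeeze to spread it wider than the spindle (the pliers have a stop that prevents overstretching), and lift it. Slide it down over the spindle until it lies flat on the hub face, level with the groove. Finish while still holding the pliers squeezed, with the ring spread at the groove and not yet let in; touch the ring only with the pliers and leave the other things on the bench alone.

Things in the scene. Friction and masses are not known exactly. Their poses are not given: they have to be found in the camera images.
- pliers_grip (a point): Where to take the pliers: midway between their two black handles, at mid-height, 60 mm behind the pivot, 40 mm above the bench at the start. x: along the pliers towards the tips; y: across the handles; z: up. Over their outsides the diverging handles measure 61 mm here (66 mm 10 mm further back) at rest, about 28 mm at the stop, where they are parallel; each is 11 mm wide, 16 mm high. The grasp is clear for 30 mm all round
- pliers: Snap-ring pliers 190 mm long, tips bent straight down, lying level on the rest. Origin at the pivot, at mid-height of the handles; x towards the tips, y to the left handle, z up. The handles run from 27 to 122 mm behind the pivot. They weigh 130 to 200 g and balance 5 to 10 mm ahead of pliers_grip
- pliers_tips (a point): Midway between the ends of the tips at rest: 125 mm ahead of pliers_grip along x, 34 mm below it. The tips are upright steel pins of 6 mm diameter, side by side along the pliers' y: 12.4 mm over both at rest, 16 mm with the handles squeezed in by 4 mm, 47 mm at the stop. Squeezed in a hand that stays put, the tips advance 2 to 4 mm along x. (This point moves with the left half of the pliers)
- pliers_squeeze (a joint): How far the pliers are squeezed, rad between the two halves: 0 at rest, 0.54 at the built-in stop. Squeezing the handles spreads the tips. A spring holds the handles apart: they begin to move at about 6 N of grip and reach the stop, with the ring on the tips, at about 16 N
- rest: Low plywood tool rest fixed to the bench; it carries the pliers at the start. Origin under the pliers' pivot, axes as the pliers'. Base 6 mm thick, reaching from 20 mm ahead of the pivot to 130 mm behind it, 96 mm wide; two upright cross ribs, 8 mm thick and 32 mm high, under the pivot and 104 mm behind it; two ears 39 mm high stand either side of the pivot
- ring_mid (a point): Centre of the snap ring's opening once it is spread, at half its thickness. A dark steel C-shaped ring lying flat on the bench, 3 mm thick, relaxed 46 mm outside and 37.5 mm inside diameter, about 44 mm inside when spread to the pliers' stop; 18 g. Its gap is on its -x side, which on the bench more or less faces the robot; z: up
- ring_gap (a point): Middle of the ring's gap, between its two thickened ends, 20 mm from ring_mid on its -x side, same height and axes. The tips go here, down to the ring's underside, with the pliers' x along the ring's x. The gap is 22 mm wide at its narrowest, relaxed; each end face has a shallow hollow, 8 mm wide along x, in which a tip seats as it is spread
- ring: The snap ring; origin at the centre of the relaxed ring (4 mm from ring_mid, on its +x side), at its underside; axes as for ring_mid
- ring_left (a joint): Spring bend of the ring's +y arm, rad: 0 relaxed, 0.24 to 0.27 spread to the pliers' stop; above 0.15 the ring is wider than the spindle. When spread, each end pushes back on its tip with about 4 N, and friction alone keeps the ring on the tips
- ring_right (a joint): The same for the ring's -y arm
- groove (a point): On the spindle's axis, at the lower edge of the groove, which is the height of the flat hub face (52 mm diameter) on which the ring comes to lie, 36 mm above the bench. z: up. The spindle is an upright steel shaft of 40 mm diameter; the groove, 37.5 mm in diameter and 3.8 mm wide, is just above the hub face; the top, with a 4 mm bevel, is 21 mm above this point
- hub: Turntable drive bolted to the bench: 110 mm square aluminium plate, 10 mm thick, with 16 mm high bolt heads at its corners, a toothed pulley of 86 mm diameter whose top is 33 mm above the bench, the hub face 3 mm above that and the spindle through the middle. Origin under the spindle's axis
- model_block: Bystander: an 87 mm high scale model of a block of flats on a 70 x 60 mm base; origin under its centre
- spacer: Bystander: a closed bright steel spacer ring, 52 mm outside diameter, 5 mm thick, lying flat; origin under its centre
- screwdriver: Bystander: a 170 mm screwdriver with a black handle, lying on the bench
- cement: Bystander: a white 85 mm high bottle of cement, 44 mm diameter; origin under its centre
Mind the look-alikes: they are no part of the job. What is shaped like the pliers but orange is not meant.

How it is judged:
On the way, in this order (a step that is already met when the one before it is completed fails the run):
1. the pliers are lifted off their rest by the handles (height (world z) of pliers_grip above 0.055 m and contact force between the fingers and pliers above 2 N), for 0.2 s.
2. the ring is spread on the pliers' tips and lifted off the bench (height (world z) of ring_mid above 0.02 m and value of joint each of ring_left, ring_right above 0.15 rad and contact force between pliers and ring above 1 N and contact force between the fingers and pliers above 2 N), for 0.2 s.
At the end, for the whole second after the job is handed in: The ring is round the spindle on the hub face, its underside no more than 3 mm above it, centred within 8 mm and level within 0.12 rad, still spread wider than the spindle (both arms above 0.15 rad) by the pliers' tips, and the gripper still holds the pliers squeezed, clear of the bench (horizontal distance between ring_mid and groove below 0.008 m and z of ring_mid in the frame of groove between -0.001 and 0.0045 m and angle between the z axis of ring_mid and the z axis of groove, either way round below 0.12 rad and value of joint each of ring_left, ring_right above 0.15 rad and contact force between pliers and ring above 1 N and contact force between the fingers and pliers above 4 N and height (world z) of pliers_grip above 0.055 m and linear speed of ring below 0.03 m/s); the arm keeps its last pose, push and grip.
It fails at once if the gripper or arm touches the ring (contact force between any of the fingers, the arm and ring above 1 N).
It fails at once if a bystander is pushed more than 20 mm (distance of any of model_block, spacer, screwdriver, cement from where it was at the start of the episode above 0.02 m).
It also fails if it takes over 45 s, if anything falls off the work surface, if the arm or the gripper's body presses on something with over 40 N, if the wrist force passes 120 N, or if a joint passes its speed limit or range.

## Working session

There is one attempt and no reset: what is moved stays moved. The work goes in short steps, Python scripts to look and compute and a shell command to move; the robot and the scene stay as the last step left them, time stands still between calls to the robot, and variables do not carry over. Pictures are saved under pics/ and viewed, and the job is handed in when it is done.

```bash
mkdir -p pics
cat > h.py <<'E'
import numpy as np,cv2
from workcell import status,eyes,manip
def shot(cam,fn=None):
    m=eyes.camera_model(cam); im,d=eyes.read_camera(cam)
    if fn: cv2.imwrite('pics/'+fn,im[:,:,::-1])
    return im,d,m
def ray(m,px):
    R,_=cv2.Rodrigues(np.array(m['rvec'],float)); t=np.array(m['tvec'],float).ravel()
    K=np.array(m['mtx']); d=np.linalg.inv(K)@np.array([px[0],px[1],1.0])
    return -R.T@t, R.T@d
def at_z(m,px,z):
    c,d=ray(m,px); return c+d*(z-c[2])/d[2]
def at_depth(m,px,dep):
    c,d=ray(m,px); return c+d*dep
def proj(m,p):
    return cv2.projectPoints(np.array(p,float).reshape(-1,3),np.array(m['rvec'],float),np.array(m['tvec'],float),np.array(m['mtx']),None)[0].reshape(-1,2)
E
python3 - <<'E'
from h import *
o=status.get_obs();print(o, manip.grasp_offset)
for c in ['scene','side','wrist']:
    im,d,m=shot(c,c+'0.png')
    print(c,ray(m,(256,192)))
    for n in (['pliers','ring','hub'] if c!='wrist' else []):
        print(n,eyes.spot_in(n,c))
    for n in (['pliers_grip','pliers_tips','pliers','ring_mid','ring_gap','ring','groove','hub'] if c!='wrist' else []):
        for r in eyes.spot_point(n,c): print(n,r)
E
```

```text
{'time_s': 0.0, 'joints': array([-1.50631381e+00,  3.81222836e-01,  1.29827226e+00, -7.36116681e-06,
        1.46360472e+00, -2.15286262e-01]), 'dq': array([ 7.76369866e-04, -5.66083049e-04, -6.87166995e-04,  6.02041079e-05,
       -1.81296702e-03, -4.42812159e-04]), 'effort': array([ 4.71370622e-04, -4.37929916e+01, -2.24558491e+01,  7.13903527e-02,
        3.52021318e-02, -1.11412417e-04]), 'tool_pos': array([ 0.15185482, -0.52828061,  0.21021952]), 'tcp_rot': array([ 0.5652328 , -0.56442797,  0.4257507 , -0.4250521 ]), 'contact_force': array([ 0.59002745, -0.52721844,  0.24270379]), 'wrist_torque': array([-0.00345565, -0.03502935, -0.02615107]), 'width': 0.08840670668794912} 0.0187
scene (array([ 1.31711791, -0.22483104,  0.64130115]), array([-0.81892116,  0.16506358, -0.55021322]))
pliers [{'extent': [147.2, 196.6, 179.1, 250.3], 'confidence': 0.92}, {'extent': [94.0, 163.6, 144.9, 202.4], 'confidence': 0.88}, {'extent': [62.5, 272.2, 148.6, 307.9], 'confidence': 0.61}]
ring [{'extent': [147.3, 194.5, 177.3, 252.2], 'confidence': 0.69}, {'extent': [300.6, 247.2, 318.0, 263.7], 'c
[... 1979 characters left out ...]
pliers_tips {'centre': [230.7, 164.7], 'confidence': 0.57}
pliers {'centre': [213.9, 169.2], 'confidence': 0.56}
pliers {'centre': [156.5, 159.9], 'confidence': 0.52}
ring_mid {'centre': [213.6, 258.2], 'confidence': 0.46}
ring_gap {'centre': [221.1, 257.3], 'confidence': 0.38}
ring_gap {'centre': [213.3, 258.3], 'confidence': 0.18}
ring {'centre': [212.0, 253.5], 'confidence': 0.44}
ring {'centre': [161.6, 222.8], 'confidence': 0.21}
groove {'centre': [307.1, 303.7], 'confidence': 0.95}
groove {'centre': [215.4, 176.6], 'confidence': 0.45}
hub {'centre': [306.0, 316.4], 'confidence': 0.89}
wrist (array([ 0.21414407, -0.50987884,  0.38549616]), array([-0.24014625, -0.06816219, -0.96835617]))
```

View pics/scene0.png

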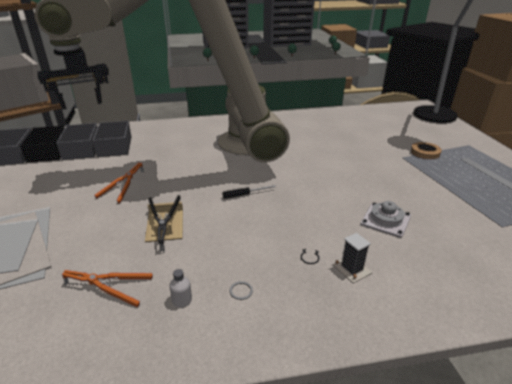

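View pics/side0.png

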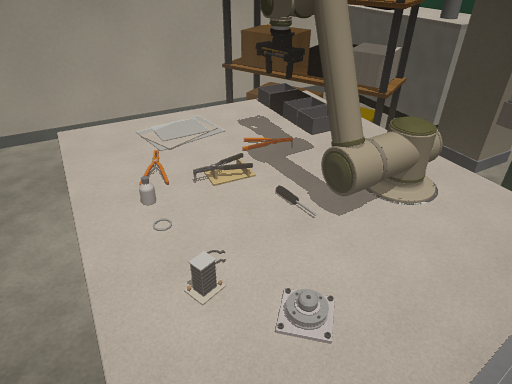

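View pics/wrist0.png

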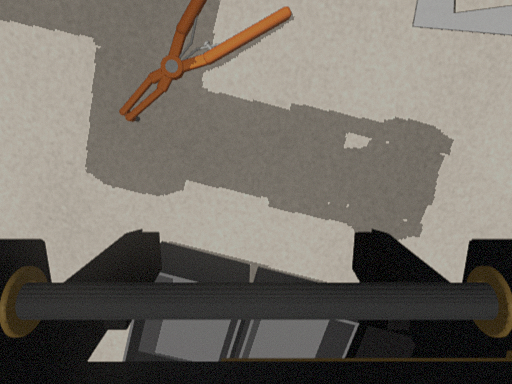

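Pliers candidates in the scene view are the black-handled pair on the plywood rest (163,220) and two orange pairs at (122,182) and (105,283). Ring candidates are the dark C at (311,256) and the bright closed spacer at (241,290). I choose the black-handled pliers and the dark C, and check both in a crop.

Run:
```python
from h import *
im,d,m=shot('scene'); im2,d2,m2=shot('side')
def crop(im,b,s): 
    return cv2.resize(im[b[1]:b[3],b[0]:b[2],::-1],None,fx=s,fy=s,interpolation=cv2.INTER_CUBIC)
a=crop(im,(130,185,200,255),5); b=crop(im,(285,230,335,280),7)
cv2.imwrite('pics/crop1.png',np.hstack([a,b]))
a=crop(im2,(185,140,265,190),5); b=crop(im2,(195,240,235,280),6)
h=max(a.shape[0],b.shape[0]); p=lambda x:cv2.copyMakeBorder(x,0,h-x.shape[0],0,0,cv2.BORDER_CONSTANT)
cv2.imwrite('pics/crop2.png',np.hstack([p(a),p(b)]))
print('pivot scene',at_z(m,(162,224),.045)[:2])
print('grip scene',at_z(m,(162.4,211.7),.04)[:2],'side',at_z(m2,(228.7,162.9),.04)[:2])
print('tips scene',at_z(m,(161.5,247.4),.006)[:2],'side',at_z(m2,(195.9,179.4),.006)[:2])
print('ring',at_z(m,(311,256),.0)[:2],at_z(m2,(216,257.5),.0)[:2])
print('groove',at_z(m,(389.5,211),.036),at_z(m2,(307.1,303.7),.036))
print('hub',at_z(m,(386.3,221),.0),at_z(m2,(306,316.4),.0))
for n,p,q in [('block',(354,270),(205,287)),('spacer',(241,290),(162,225)),('cement',(180,300),(148,200)),('sd0',(224,195),(278,190)),('sd1',(275,188),(314,214))]:
  print(n,at_z(m,p,0)[:2],at_z(m2,q,0)[:2])
```

```text
pivot scene [ 0.53119954 -0.3102263 ]
grip scene [ 0.4704991  -0.31049628] side [ 0.46621398 -0.31231772]
tips scene [ 0.57588752 -0.31595734] side [ 0.58279896 -0.31667089]
ring [0.6672352  0.04493976] [0.66479209 0.04475355]
groove [0.57356117 0.29242884 0.036     ] [0.56765734 0.28988164 0.036     ]
hub [0.570881   0.29213929 0.        ] [0.56859355 0.29247449 0.        ]
block [0.73091465 0.12908391] [0.72329098 0.12049033]
spacer [ 0.74379427 -0.14140238] [ 0.74563732 -0.14198777]
cement [ 0.74797863 -0.27535746] [ 0.74891319 -0.27977494]
sd0 [ 0.36104253 -0.13168365] [ 0.3726307  -0.14591198]
sd1 [0.35118077 0.03050947] [0.34599512 0.01105026]
```

View pics/crop1.png

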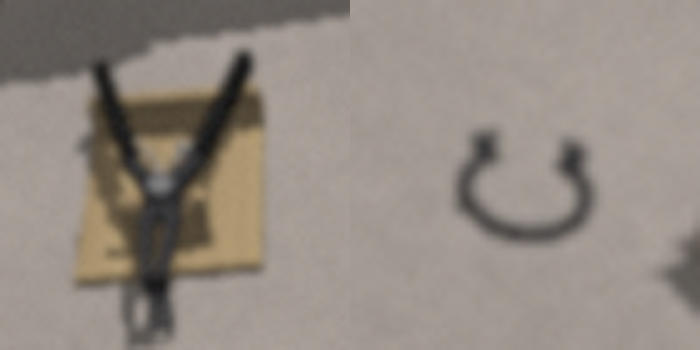

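View pics/crop2.png

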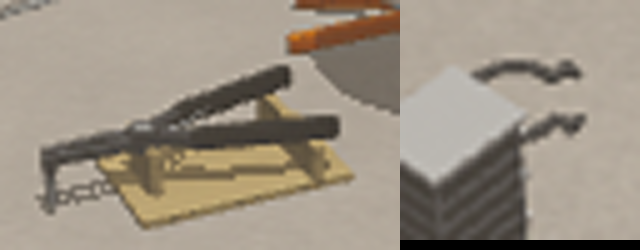

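The crops confirm the choice: pliers with black handles on the rest (tips towards +x), and a dark open ring with its gap facing the robot.

```bash
cat >> h.py <<'E'
from scipy.spatial.transform import Rotation as Ro
def pose():
    o=status.get_obs(); q=o['tcp_rot']; return np.array(o['tool_pos']),Ro.from_quat([q[1],q[2],q[3],q[0]]).as_matrix(),o
E
python3 - <<'E'
from h import *
p,R,o=pose(); print(p,R.round(3)); m=eyes.camera_model('wrist'); c,_=ray(m,(0,0)); print('cam in tool',R.T@(c-p)); print(m['mtx'])
a=np.arctan2(R[1,0],R[0,0]); print('jaw yaw',np.degrees(a))
E
```

```text
[ 0.15190341 -0.52859618  0.21087158] [[ 0.276  0.     0.961]
 [-0.961 -0.     0.276]
 [ 0.    -1.    -0.   ]]
cam in tool [-0.00078824 -0.1746249   0.06498693]
[[344.72295401   0.         256.48074701]
 [  0.         344.72295401 193.82510241]
 [  0.           0.           1.        ]]
jaw yaw -73.9660238696719
```

```bash
python3 -m creep '{"jaw":[-1,-1,-1,-1,-1,-1,-1,-1,-1,-1],"linear":[[40,27,0],[80,55,0],[120,82,0],[160,110,0],[200,137,0],[240,165,0],[280,192,0],[318,218,0],[318,218,0],[318,218,0]],"dr":[[0,0,-0.04],[0,0,-0.08],[0,0,-0.12],[0,0,-0.16],[0,0,-0.2],[0,0,-0.24],[0,0,-0.28],[0,0,-0.28],[0,0,-0.28],[0,0,-0.28]]}'
python3 - <<'E'
from h import *
im,d,m=shot('wrist','w1.png')
p,R,o=pose();print(p,np.degrees(np.arctan2(R[1,0],R[0,0])))
for n,z in [('pliers_grip',.04),('pliers_tips',.006),('pliers',.04),('rest',0)]:
    for r in eyes.spot_point(n,'wrist'): print(n,r,at_z(m,r['centre'],z))
E
```

```text
time_s: 2.35
tool_pos: [0.4702, -0.3101, 0.2106]
tcp_rot: [-0.5, 0.501, -0.5, 0.499]
contact_force: [0.2, -0.2, 0.2]
width: 0.088
[ 0.46949177 -0.31086266  0.21074999] -90.00650021498889
pliers_grip {'centre': [371.5, 320.4], 'confidence': 0.86} [ 0.29411819 -0.44193789  0.04      ]
pliers_tips {'centre': [262.3, 49.0], 'confidence': 0.8} [ 0.58846471 -0.31528886  0.006     ]
pliers {'centre': [347.7, 362.2], 'confidence': 0.8} [ 0.23714939 -0.41860582  0.04      ]
pliers {'centre': [258.6, 119.5], 'confidence': 0.78} [ 0.51933955 -0.311547    0.04      ]
pliers {'centre': [263.1, 49.1], 'confidence': 0.18} [ 0.58359317 -0.31549367  0.04      ]
rest {'centre': [258.2, 115.7], 'confidence': 0.92} [ 0.52157139 -0.31136166  0.        ]
```

View pics/w1.png

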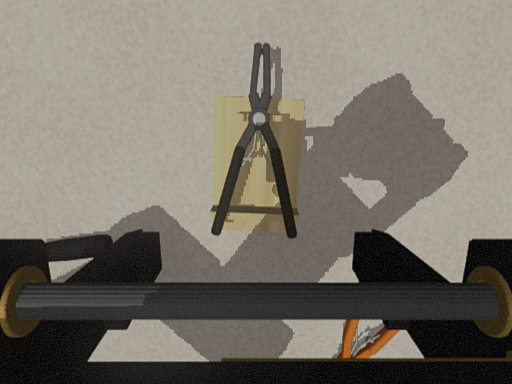

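Run:
```python
from h import *
im,d,m=shot('wrist')
for n,q,z in [('pivot',(259,118),.05),('hL',(217.5,230),.048),('hR',(292,233),.048),('hL2',(229,190),.048),('hR2',(283,190),.048),('tip',(262.5,46),.0445),('tipL',(258.5,45),.045),('tipR',(267.5,45),.045)]:
    P=at_z(m,q,z); q=(int(q[0]),int(q[1])); print(n,P.round(4), at_depth(m,q,d[q[1],q[0]]).round(4))
for n,q in [('r',(216,97)),('r',(304,101)),('r',(212,230)),('r',(297,232))]: print(n,at_z(m,q,.006))
cv2.imwrite('pics/w1c.png',cv2.resize(im[30:250,190:330,::-1],None,fx=2.7,fy=2.7,interpolation=cv2.INTER_CUBIC))
```

```text
pivot [ 0.52   -0.3135  0.05  ] [ 0.5199 -0.3135  0.0468]
hL [ 0.406  -0.2703  0.048 ] [ 0.4061 -0.2698  0.0481]
hR [ 0.4025 -0.348   0.048 ] [ 0.4029 -0.3479  0.0489]
hL2 [ 0.4489 -0.2832  0.048 ] [ 0.4492 -0.2833  0.049 ]
hR2 [ 0.4489 -0.3378  0.048 ] [ 0.4493 -0.3376  0.0498]
tip [ 0.5845 -0.3167  0.0445] [ 0.5846 -0.3163  0.044 ]
tipL [ 0.5853 -0.313   0.045 ] [ 0.5856 -0.3126  0.0433]
tipR [ 0.5853 -0.3213  0.045 ] [ 0.5852 -0.3208  0.0453]
r [ 0.54007748 -0.26822601  0.006     ]
r [ 0.53583818 -0.36167098  0.006     ]
r [ 0.39013453 -0.25882685  0.006     ]
r [ 0.38746058 -0.35843842  0.006     ]
```

View pics/w1c.png

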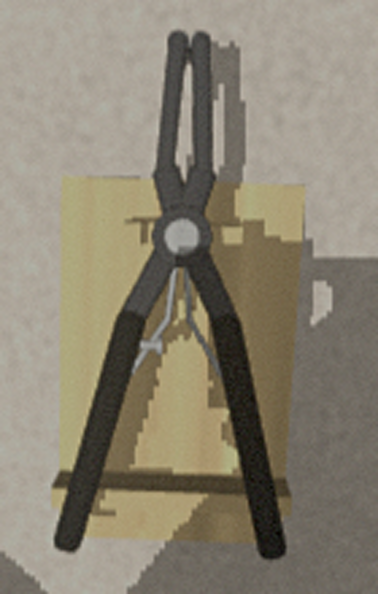

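The wrist view shows black pliers: pivot (259,118), tips (263,46), handle ends (217,231)/(292,233). That gives the grip at about (0.460,-0.311) and a yaw of about -0.04.

```bash
python3 -m creep '{"jaw":[-1,-1,-1,-1,-1,-1,-1,-1],"linear":[[-5,-1,-40],[-5,-1,-80],[-5,-1,-120],[-5,-1,-150],[-5,-1,-175],[-5,-1,-190],[-5,-1,-190],[-5,-1,-190]],"dr":[[0,0,-0.04],[0,0,-0.04],[0,0,-0.04],[0,0,-0.04],[0,0,-0.04],[0,0,-0.04],[0,0,-0.04],[0,0,-0.04]]}'
python3 - <<'E'
from h import *
im,d,m=shot('wrist','w2.png');p,R,o=pose();print(p)
E
```

```text
time_s: 3.45
tool_pos: [0.4648, -0.3122, 0.0214]
tcp_rot: [-0.49, 0.49, -0.51, 0.51]
contact_force: [0.2, 0.0, -0.4]
width: 0.088
[ 0.46509158 -0.31227321  0.02183341]
```

View pics/w2.png

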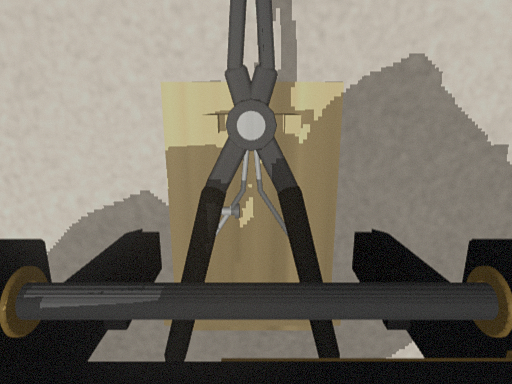

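```bash
python3 -m creep '{"jaw":[-1,-0.4,-0.4,-0.4,-0.4,-0.4],"linear":[[0,1.5,0],[0,1.5,0],[0,1.5,0],[0,1.5,0],[0,1.5,0],[0,1.5,0]],"dr":[[0,0,0],[0,0,0],[0,0,0],[0,0,0],[0,0,0],[0,0,0]]}'
python3 - <<'E'
from h import *
im,d,m=shot('wrist','w3.png');p,R,o=pose();print(p,o['width'],o['contact_force'])
E
```

```text
time_s: 4.1
tool_pos: [0.4649, -0.3101, 0.0209]
tcp_rot: [-0.49, 0.49, -0.51, 0.51]
contact_force: [-0.6, -0.1, -0.2]
width: 0.0616
[ 0.46488889 -0.31007756  0.02084331] 0.062022974674503996 [ 0.72541893 -0.47161315  0.24146798]
```

View pics/w3.png

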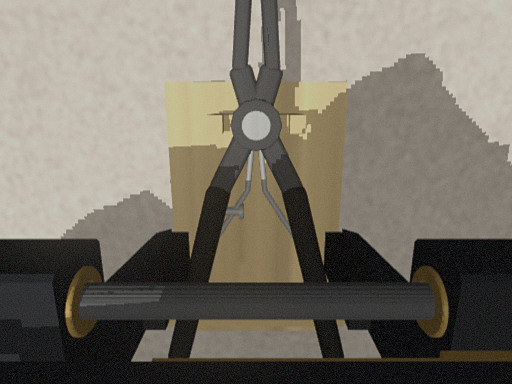

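```bash
python3 -m creep '{"jaw":[-0.37,-0.34,-0.34,-0.34],"linear":[[0,0,0],[0,0,0],[0,0,0],[0,0,0]],"dr":[[0,0,0],[0,0,0],[0,0,0],[0,0,0]]}'
python3 - <<'E'
from h import *
im,d,m=shot('wrist','w4.png');p,R,o=pose();print(p,o['width'],o['contact_force'])
E
```

```text
time_s: 4.55
tool_pos: [0.4649, -0.3101, 0.0208]
tcp_rot: [0.49, -0.49, 0.51, -0.51]
contact_force: [-0.0, -0.7, -0.3]
width: 0.059
[ 0.46487739 -0.31010967  0.02086306] 0.058887653392327634 [ 0.20755118 -0.34161405  0.10397314]
```

View pics/w4.png

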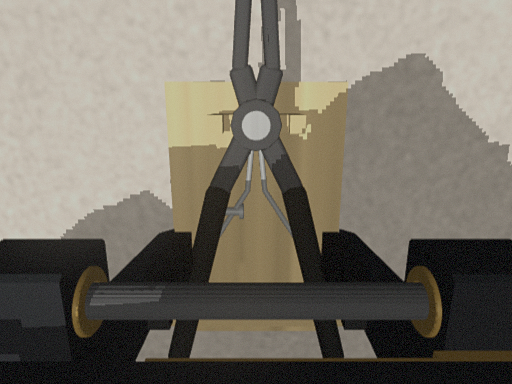

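```bash
python3 -m creep '{"jaw":[-0.3,-0.27,-0.27,-0.27],"linear":[[0,0,0],[0,0,0],[0,0,0],[0,0,0]],"dr":[[0,0,0],[0,0,0],[0,0,0],[0,0,0]]}'
python3 - <<'E'
from h import *
im,d,m=shot('wrist','w5.png');p,R,o=pose();print(p,o['width'],o['contact_force'])
a=cv2.imread('pics/w4.png');b=cv2.imread('pics/w5.png');cv2.imwrite('pics/w45.png',np.vstack([a[:200,150:400],b[:200,150:400]]))
E
```

```text
time_s: 5.0
tool_pos: [0.4649, -0.3101, 0.0209]
tcp_rot: [-0.49, 0.49, -0.51, 0.51]
contact_force: [-0.0, -1.1, 0.1]
width: 0.0562
[ 0.46488233 -0.31008588  0.0208297 ] 0.055821131599418705 [ 0.47007915 -1.44237379 -0.02041219]
```

View pics/w45.png

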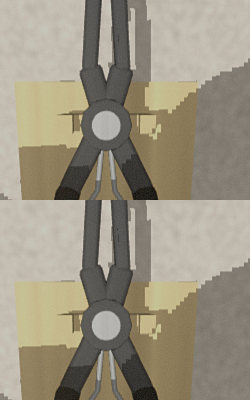

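```bash
python3 -m creep '{"jaw":[-0.26,-0.26,-0.26,-0.26,-0.26,-0.26],"linear":[[0,0,10],[0,0,30],[0,0,60],[0,0,90],[0,0,90],[0,0,90]],"dr":[[0,0,0],[0,0,0],[0,0,0],[0,0,0],[0,0,0],[0,0,0]]}'
python3 - <<'E'
from h import *
im,d,m=shot('wrist','w6.png');p,R,o=pose();print(p,o['width'],o['contact_force'],o['wrist_torque'])
im,d,m=shot('side','s6.png');cv2.imwrite('pics/s6c.png',cv2.resize(im[100:220,150:310,::-1],None,fx=4,fy=4))
E
```

```text
time_s: 5.65
tool_pos: [0.4649, -0.3101, 0.1114]
tcp_rot: [-0.49, 0.49, -0.51, 0.51]
contact_force: [0.9, -0.0, -0.2]
width: 0.0556
[ 0.46459358 -0.30979699  0.11049301] 0.05526178575321775 [-0.71981728 -0.47067521 -0.33391007] [ 0.00856457 -0.00865024 -0.02838084]
```

View pics/w6.png

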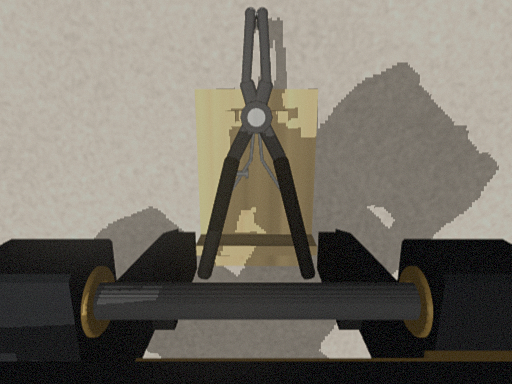

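View pics/s6c.png

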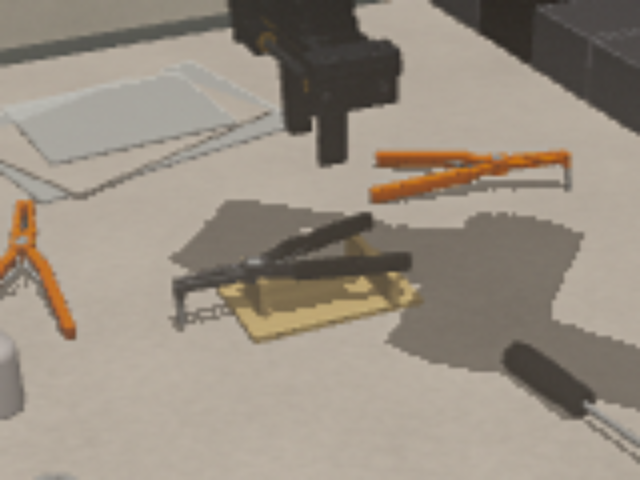

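The pliers slipped out and still lie on the rest (pivot (257,118)). I'll descend again and grip tighter.

```bash
python3 -m creep '{"jaw":[-0.7,-0.7,-0.7,-0.7,-0.4,-0.25,-0.2,-0.2,-0.2],"linear":[[0,0,-30],[0,0,-60],[0,0,-80],[0,0,-90],[0,0,-90],[0,0,-90],[0,0,-90],[0,0,-90],[0,0,-90]],"dr":[[0,0,0],[0,0,0],[0,0,0],[0,0,0],[0,0,0],[0,0,0],[0,0,0],[0,0,0],[0,0,0]]}'
python3 - <<'E'
from h import *
im,d,m=shot('wrist','w7.png');p,R,o=pose();print(p,o['width'],o['contact_force'],o['wrist_torque'])
a=cv2.imread('pics/w4.png');b=cv2.imread('pics/w7.png');cv2.imwrite('pics/w47.png',np.hstack([a[:,130:380],b[:,130:380]]))
E
```

```text
time_s: 6.65
tool_pos: [0.4651, -0.3103, 0.0214]
tcp_rot: [-0.49, 0.49, -0.51, 0.51]
contact_force: [0.3, -0.9, 0.1]
width: 0.0528
[ 0.46500361 -0.31020825  0.02131828] 0.05266112309675868 [-0.58343874 -0.14716061  0.13489926] [ 0.07011559  0.03358706 -0.06277711]
```

View pics/w47.png

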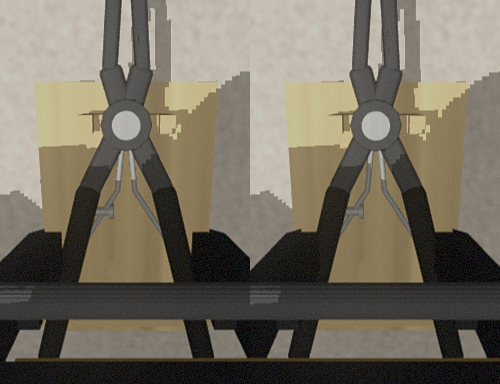

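```bash
python3 -m creep '{"jaw":[-0.2,-0.2,-0.2,-0.2,-0.2,-0.2],"linear":[[0,0,10],[0,0,30],[0,0,60],[0,0,90],[0,0,90],[0,0,90]],"dr":[[0,0,0],[0,0,0],[0,0,0],[0,0,0],[0,0,0],[0,0,0]]}'
python3 - <<'E'
from h import *
im,d,m=shot('wrist','w8.png');p,R,o=pose();print(p,o['width'],o['contact_force'],o['wrist_torque'])
im,d,m=shot('side','s8.png');cv2.imwrite('pics/s8c.png',cv2.resize(im[100:220,150:310,::-1],None,fx=4,fy=4))
E
```

```text
time_s: 7.3
tool_pos: [0.4649, -0.3101, 0.1115]
tcp_rot: [-0.49, 0.49, -0.509, 0.51]
contact_force: [-0.6, 0.5, -0.3]
width: 0.0529
[ 0.46458024 -0.30980546  0.11056215] 0.05271504935215708 [ 0.34840219  0.74236749 -0.11888505] [ 0.01390515 -0.01602438 -0.03324847]
```

View pics/w8.png

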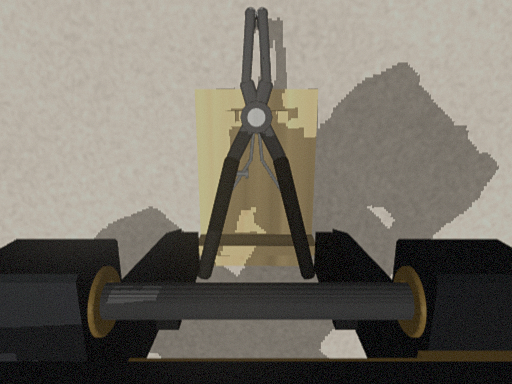

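View pics/s8c.png

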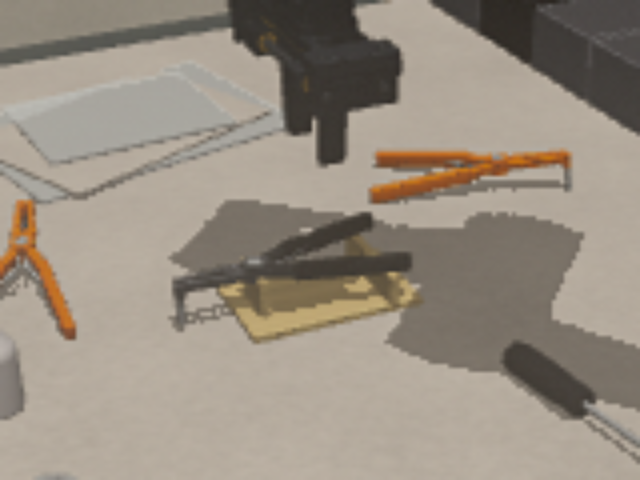

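```bash
python3 - <<'E'
import cv2,numpy as np
for f in ['w2','w3','w4','w5','w7']:
    g=cv2.imread(f'pics/{f}.png').mean(2)
    for r in (5,30,215,225):
        row=g[r]; print(f,r,[ (i) for i in range(180,340) if (row[i]<70)!=(row[i-1]<70)], end=' ')
    print()
E
python3 -c "
import cv2,numpy as np
a=cv2.imread('pics/w7.png')[180:384,100:420];cv2.imwrite('pics/z.png',cv2.resize(np.clip(a.astype(float)*2.5,0,255).astype('uint8'),None,fx=2.4,fy=2.4))"
```

```text
w2 5 [243, 246, 257, 258, 270, 272] w2 30 [242, 244, 258, 259, 262, 263, 270, 272] w2 215 [196, 221, 283, 307] w2 225 [194, 218, 285, 310] 
w3 5 [249, 251, 262, 263, 275, 277] w3 30 [248, 249, 263, 264, 277, 278] w3 215 [200, 225, 287, 312] w3 225 [198, 223, 290, 314] 
w4 5 [236, 237, 249, 251, 262, 263, 276, 277] w4 30 [248, 249, 263, 264, 277, 278] w4 215 [200, 225, 287, 312] w4 225 [198, 223, 289, 314] 
w5 5 [248, 251, 262, 263, 276, 277] w5 30 [248, 249, 263, 264, 276, 278] w5 215 [200, 225, 287, 312] w5 225 [198, 223, 290, 314] 
w7 5 [249, 251, 261, 262, 276, 277] w7 30 [248, 249, 262, 263, 267, 268, 276, 277] w7 215 [200, 225, 287, 311] w7 225 [198, 222, 289, 314]
```

View pics/z.png

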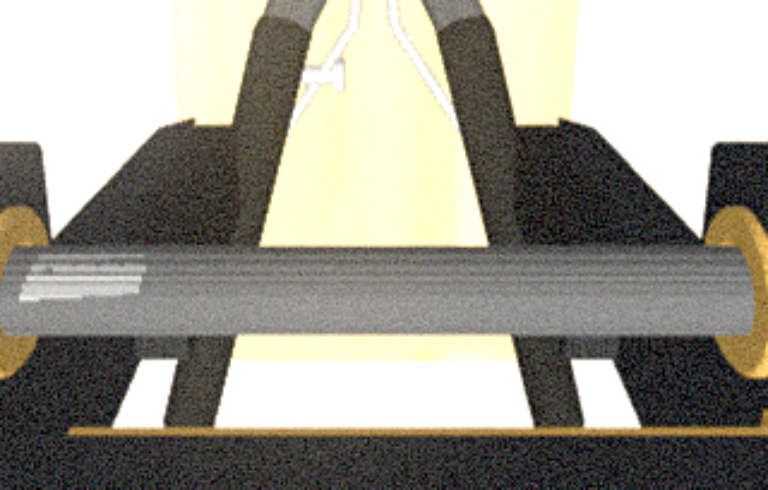

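Run:
```python
from h import *
p,R,o=pose(); m=eyes.camera_model('wrist')
# shift to pose at z .0213 : ray offsets
dz=p[2]-.0213
for r in (125,225,230,328,355):
  for z in (.021,.04,.06): 
    P=at_z(m,(256,r),z+dz); print(r,z,P.round(4)[0]-p[0], P[0])
```

```text
125 0.021 0.05414212538421681 0.518634692365275
125 0.04 0.0553421253842169 0.5198047437997656
125 0.06 0.05654212538421688 0.5210363768887031
225 0.021 0.0014421253842168413 0.4658606344636015
225 0.04 0.008342125384216859 0.4727651211236933
225 0.06 0.015542125384216843 0.4800330018185267
230 0.021 -0.0014578746157831168 0.46300317071571556
230 0.04 0.005742125384216867 0.470218149716614
230 0.06 0.013342125384216863 0.4778128644544018
328 0.021 -0.062357874615783127 0.4020601453020578
328 0.04 -0.04855787461578315 0.4158972004817089
328 0.06 -0.033957874615783146 0.4304625217234469
355 0.021 -0.08105787461578312 0.38343110722039664
355 0.04 -0.06515787461578315 0.3992923958291613
355 0.06 -0.04845787461578316 0.4159884891015452
```

Run:
```python
from h import *
im,d,m=shot('wrist'); p,R,o=pose(); print(p)
g=im.mean(2)
for r in (150,180,200,220,240,260,270):
    row=g[r]; x=[i for i in range(180,345) if (row[i]<62)!=(row[i-1]<62)]
    if len(x)>=4:
        x=[x[0],x[1],x[-2],x[-1]]
        a=at_z(m,(x[0],r),.044);b=at_z(m,(x[-1],r),.044);print(r,x,a.round(4),b.round(4),'outw',np.round(a[1]-b[1],4),'mid',(a+b)[1]/2)
# fingers depth points
for q in [(180,235),(185,245),(332,235),(325,245),(160,270),(350,270),(185,280),(325,280),(170,322),(340,322)]:
    print(q,d[q[1],q[0]], at_depth(m,q,d[q[1],q[0]])-p)
```

```text
[ 0.46443535 -0.30965974  0.10985878]
150 [230, 245, 269, 284] [ 0.4982 -0.2918  0.044 ] [ 0.4967 -0.3295  0.044 ] outw 0.0377 mid -0.3106947787019777
180 [220, 236, 278, 294] [ 0.477  -0.2834  0.044 ] [ 0.4749 -0.3363  0.044 ] outw 0.0528 mid -0.30985192071304346
200 [215, 231, 284, 299] [ 0.4623 -0.2788  0.044 ] [ 0.4599 -0.3397  0.044 ] outw 0.0609 mid -0.3092683669186189
220 [211, 226, 289, 304] [ 0.4472 -0.2748  0.044 ] [ 0.4445 -0.3433  0.044 ] outw 0.0685 mid -0.3090346509716497
240 [199, 205, 312, 315] [ 0.4317 -0.2647  0.044 ] [ 0.4283 -0.3514  0.044 ] outw 0.0868 mid -0.3080442482356439
260 [200, 201, 313, 314] [ 0.4154 -0.2641  0.044 ] [ 0.412  -0.3507  0.044 ] outw 0.0867 mid -0.3074038540376199
(180, 235) 0.15103427 [0.01026604 0.03369848 0.03339844]
(185, 245) 0.13947769 [0.010463   0.02909236 0.04524943]
(332, 235) 0.15059252 [ 0.00779421 -0.03275536  0.03376886]
(325, 245) 0.13980542 [ 0.00808452 -0.02756795  0.04490827]
(160, 270) 0.11969344 [0.0101532  0.03367289 0.06584758]
(350, 270) 0.118020944 [ 0.00834089 -0.03182509  0.06732739]
(185, 280) 0.1333899 [-0.00024039  0.02824767  0.05436722]
(325, 280) 0.13685352 [-0.00413647 -0.02650007  0.05120479]
(170, 322) 0.11524332 [-0.00473378  0.02966571  0.07434222]
(340, 322) 0.11525903 [-0.00699613 -0.02712523  0.07429168]
```

Run:
```python
from h import *
im,d,m=shot('side'); p,R,o=pose(); print(p)
for dz in (0,.0187,.033): print(dz,proj(m,[p+[0,.03,dz],p+[0,-.03,dz]]).round(1))
for q in [(232,137),(232,133),(222,130),(233,130)]:
    print(q,at_depth(m,q,d[q[1],q[0]])-p)
c=im[100:150,200:260,::-1].copy(); cv2.imwrite('pics/z2.png',cv2.resize(c,None,fx=10,fy=10,interpolation=cv2.INTER_NEAREST))
```

```text
[ 0.46449533 -0.30972911  0.10985636]
0 [[232.7 147.8]
 [225.  140.5]]
0.0187 [[232.6 142.4]
 [224.7 135.3]]
0.033 [[232.4 138.3]
 [224.6 131.2]]
(232, 137) [0.00669201 0.042034   0.04362122]
(232, 133) [0.00589326 0.04121078 0.05642145]
(222, 130) [ 0.01024915 -0.02634146  0.04074483]
(233, 130) [0.00444052 0.0460471  0.06788988]
```

View pics/z2.png

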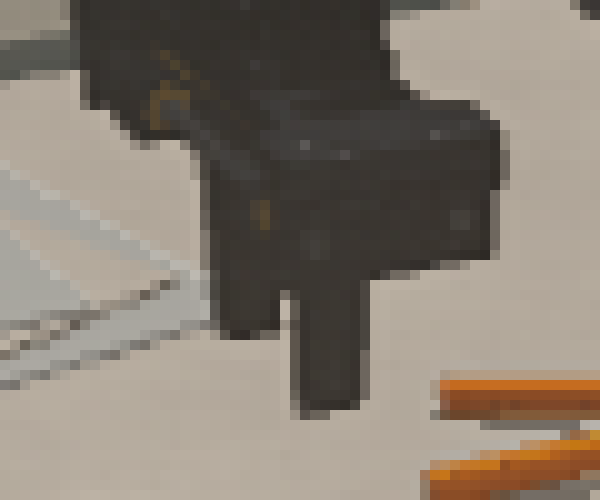

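Both cameras show the physical fingertips ending about 30 mm above the reported TCP, so both grasps closed above the handles. I'll go lower in steps and watch the force.

```bash
python3 -m creep '{"jaw":[-0.9,-0.9,-0.9,-0.9,-0.9,-0.9],"linear":[[0,0,-30],[0,0,-60],[0,0,-85],[0,0,-100],[0,0,-105],[0,0,-105]],"dr":[[0,0,0],[0,0,0],[0,0,0],[0,0,0],[0,0,0],[0,0,0]]}'
python3 - <<'E'
from h import *
im,d,m=shot('wrist','w9.png');p,R,o=pose();print(p,o['contact_force'])
for r in range(195,245,4):
    for c in (125,135,145,155,160): 
        P=at_depth(m,(c,r),d[r,c]); 
        if P[2]>.015: print((c,r),P.round(4),end=' ')
E
```

```text
time_s: 8.1
tool_pos: [0.4646, -0.3098, 0.0051]
tcp_rot: [0.49, -0.49, 0.511, -0.509]
contact_force: [-0.3, 0.7, -0.0]
width: 0.0839
[ 0.4649542  -0.31018742  0.00595043] [ 0.31906738 -0.70038966  0.4378855 ]
(135, 231) [ 0.4771 -0.2562  0.0372] (145, 231) [ 0.4764 -0.2601  0.0359] (155, 231) [ 0.4751 -0.2636  0.0329] (160, 231) [ 0.4753 -0.2661  0.0335] (135, 235) [ 0.4769 -0.2577  0.0417] (145, 235) [ 0.4753 -0.2607  0.038 ] (155, 235) [ 0.4753 -0.2652  0.0384] (160, 235) [ 0.4752 -0.2674  0.0384] (125, 239) [ 0.4776 -0.2557  0.0475] (135, 239) [ 0.477  -0.2594  0.0466] (145, 239) [ 0.4752 -0.262   0.0424] (155, 239) [ 0.4759 -0.267   0.0445] (160, 239) [ 0.474  -0.2677  0.04  ] (125, 243) [ 0.477  -0.2567  0.0504] (135, 243) [ 0.4763 -0.2603  0.0493] (145, 243) [ 0.4756 -0.2638  0.0478] (155, 243) [ 0.4753 -0.2678  0.0474] (160, 243) [ 0.4724 -0.2677  0.0407]
```

View pics/w9.png

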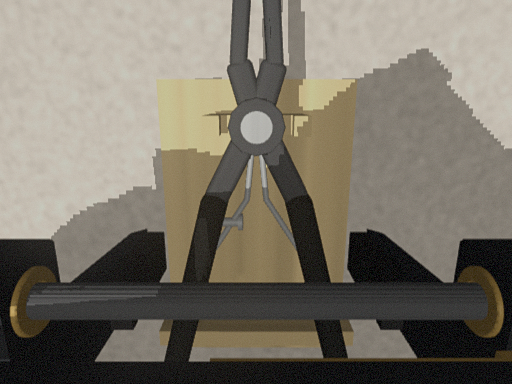

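```bash
python3 -m creep '{"jaw":[-0.9,-0.9,-0.9,-0.6,-0.45,-0.4,-0.4],"linear":[[0,0,-5],[0,0,-10],[0,0,-12],[0,0,-12],[0,0,-12],[0,0,-12],[0,0,-12]],"dr":[[0,0,0],[0,0,0],[0,0,0],[0,0,0],[0,0,0],[0,0,0],[0,0,0]]}'
python3 - <<'E'
from h import *
im,d,m=shot('wrist','w10.png');p,R,o=pose();print(p,o['contact_force'],o['width'])
E
```

```text
time_s: 8.85
tool_pos: [0.4649, -0.3101, -0.006]
tcp_rot: [-0.49, 0.49, -0.51, 0.51]
contact_force: [0.7, 0.7, 0.1]
width: 0.0617
[ 0.46489705 -0.31008992 -0.00601718] [-0.38309652  0.64262017  0.85666511] 0.061864989797520795
```

View pics/w10.png

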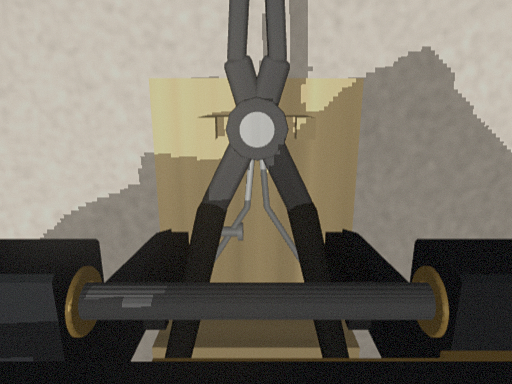

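```bash
python3 -m creep '{"jaw":[-0.34,-0.32,-0.32,-0.32],"linear":[[0,0,0],[0,0,0],[0,0,0],[0,0,0]],"dr":[[0,0,0],[0,0,0],[0,0,0],[0,0,0]]}'
python3 - <<'E'
from h import *
im,d,m=shot('wrist','w11.png');p,R,o=pose();print(p,o['contact_force'],o['width'])
for f in ['w10','w11']:
    g=cv2.imread(f'pics/{f}.png').mean(2)
    for r in (20,40,215,225):
        row=g[r]; print(f,r,[ (i) for i in range(180,340) if (row[i]<75)!=(row[i-1]<75)], end=' ')
    print()
E
```

```text
time_s: 9.3
tool_pos: [0.4649, -0.3101, -0.006]
tcp_rot: [-0.49, 0.49, -0.51, 0.51]
contact_force: [-0.7, 0.1, 2.4]
width: 0.0582
[ 0.4649238  -0.31016821 -0.00604245] [-0.30158102  0.91528604  1.41717036] 0.058015086601137356
w10 20 [245, 248, 266, 268, 283, 285] w10 40 [244, 247, 267, 269, 283, 286] w10 215 [196, 226, 288, 318] w10 225 [193, 224, 290, 320] 
w11 20 [243, 245, 269, 271, 286, 288] w11 40 [241, 244, 269, 271, 286, 288] w11 215 [198, 228, 286, 316] w11 225 [196, 226, 288, 318]
```

```bash
python3 -m creep '{"jaw":[-0.32,-0.32,-0.32,-0.32,-0.32,-0.32,-0.32],"linear":[[0,0,5],[0,0,20],[0,0,45],[0,0,75],[0,0,105],[0,0,120],[0,0,120]],"dr":[[0,0,0],[0,0,0],[0,0,0],[0,0,0],[0,0,0],[0,0,0],[0,0,0]]}'
python3 - <<'E'
from h import *
im,d,m=shot('wrist','w12.png');p,R,o=pose();print(p,o['contact_force'],o['wrist_torque'],o['width'])
im,d,m=shot('side','s12.png');cv2.imwrite('pics/s12c.png',cv2.resize(im[100:220,150:310,::-1],None,fx=4,fy=4))
E
```

```text
time_s: 10.05
tool_pos: [0.4655, -0.3107, 0.1159]
tcp_rot: [-0.49, 0.49, -0.508, 0.511]
contact_force: [-0.5, 0.7, -1.9]
width: 0.0586
[ 0.46494314 -0.3101155   0.11420214] [-0.01962264  0.527141   -2.57529058] [0.05318039 0.03001993 0.02543093] 0.058314248760289705
```

View pics/w12.png

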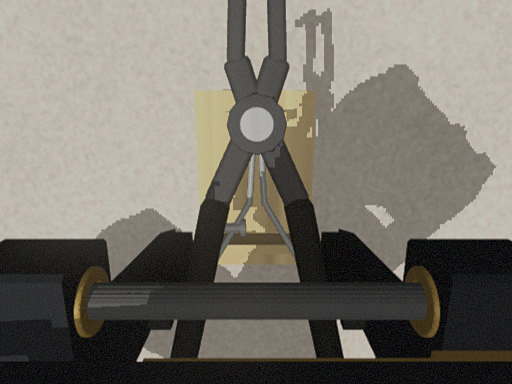

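View pics/s12c.png

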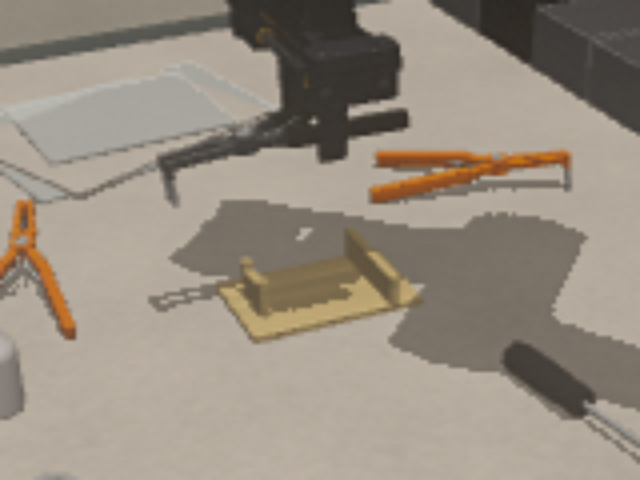

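The pliers are lifted, with the tips pointing forward over the bench. Next I measure their pose in the hand and go to a spot where the wrist camera sees the ring beside the pliers.

```bash
python3 -m creep '{"jaw":[-0.32,-0.32,-0.32,-0.32,-0.32,-0.32,-0.32,-0.32,-0.32],"linear":[[5,10,25],[12,35,50],[24,70,75],[38,110,85],[54,155,85],[70,205,85],[82,245,85],[90,265,85],[90,265,85]],"dr":[[0,0,0],[0,0,0],[0,0,0],[0,0,0],[0,0,0],[0,0,0],[0,0,0],[0,0,0],[0,0,0]]}'
python3 - <<'E'
from h import *
im,d,m=shot('wrist','w13.png');p,R,o=pose();print(p,o['width'],np.degrees(np.arctan2(R[1,0],R[0,0])))
for n,z in [('ring_gap',.0015),('ring_mid',.0015),('ring',0)]:
    for r in eyes.spot_point(n,'wrist'): print(n,r,at_z(m,r['centre'],z))
np.savez('w13.npz',im=im,d=d,**{k:np.array(v) for k,v in m.items()},p=p,R=R)
E
```

```text
time_s: 11.05
tool_pos: [0.5549, -0.0424, 0.1971]
tcp_rot: [0.49, -0.491, 0.51, -0.508]
contact_force: [0.6, 0.0, -1.5]
width: 0.0585
[ 0.55461275 -0.04407099  0.19730241] 0.0581987363127513 -92.17313499089386
ring_gap {'centre': [164.6, 79.7], 'confidence': 0.64} [0.64554903 0.04897792 0.0015    ]
ring_mid {'centre': [170.3, 60.3], 'confidence': 0.8} [0.66387104 0.0412996  0.0015    ]
```

View pics/w13.png

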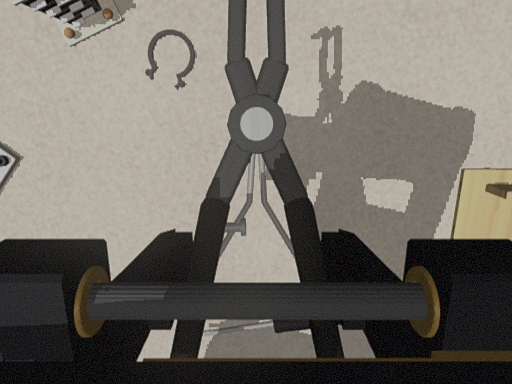

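Run:
```python
from h import *
from scipy.optimize import least_squares
f=np.load('w13.npz');im=f['im'];d=f['d'];m=dict(mtx=f['mtx'],rvec=f['rvec'],tvec=f['tvec']);p=f['p'];R=f['R']
c=im[15:100,135:215]; g=c.mean(2)
cv2.imwrite('pics/ringc.png',cv2.resize(c[:,:,::-1],None,fx=7,fy=7,interpolation=cv2.INTER_CUBIC))
mask=(g<80).astype('uint8'); n,l,st,ce=cv2.connectedComponentsWithStats(mask); i=1+st[1:,4].argmax(); ys,xs=np.where(l==i); print(st[i])
P=np.array([at_z(m,(x+135,y+15),.003)[:2] for x,y in zip(xs,ys)])
def fit(P):
    r=least_squares(lambda q:np.hypot(*(P-q[:2]).T)-q[2],[.667,.045,.021],loss='soft_l1',f_scale=.001);return r.x
q=fit(P)
for _ in range(3):
    r=np.hypot(*(P-q[:2]).T); q=fit(P[abs(r-q[2])<.004])
print('circle',q)
# gap direction: mean angle
a=np.arctan2(*(P-q[:2]).T[::-1]); u=np.array([np.cos(a).mean(),np.sin(a).mean()])
# use empty angular range
s=np.sort(a%(2*np.pi)); gaps=np.diff(np.r_[s,s[0]+2*np.pi]); k=gaps.argmax(); g0=s[k]+gaps[k]/2; print('gap angle',np.degrees(g0),'ring x yaw',np.degrees(g0)-180, 'gap width deg',np.degrees(gaps[k]))
e1=P[np.argmin(abs(a%(2*np.pi)-s[k]))];e2=P[np.argmin(abs(a%(2*np.pi)-s[(k+1)%len(s)]))];print(e1,e2)
# pliers pitch via depth
for rr,cs in [(5,(236,276)),(20,(236,276)),(45,(235,277)),(180,(228,284)),(215,(212,304)),(225,(210,306))]:
    for cc in cs: 
        w=np.median(d[rr-1:rr+2,cc-2:cc+3]); Q=R.T@(at_depth(m,(cc,rr),w)-p); print((cc,rr),'tool: fwd',Q[2].round(4),'lat',(-Q[0]).round(4),'up',(-Q[1]).round(4))
Q=R.T@(at_depth(m,(257,124),d[124,257])-p);print('pivot',Q)
for r in (3,20,40,210,220):
    row=im[r].mean(1); print(r,[i for i in range(190,330) if (row[i]<75)!=(row[i-1]<75)])
```

```text
[16 15 20 36 62]
circle [0.6685918  0.0377909  0.02105285]
gap angle 238.2150415106862 ring x yaw 58.215041510686206 gap width deg 246.87248530477575
[0.65982118 0.05679073] [0.69154707 0.03845267]
(236, 5) tool: fwd 0.0991 lat 0.0099 up 0.0372
(276, 5) tool: fwd 0.099 lat -0.0045 up 0.0379
(236, 20) tool: fwd 0.0939 lat 0.0098 up 0.0387
(276, 20) tool: fwd 0.094 lat -0.0046 up 0.0382
(235, 45) tool: fwd 0.0854 lat 0.0103 up 0.0397
(277, 45) tool: fwd 0.0854 lat -0.005 up 0.0396
(228, 180) tool: fwd 0.0366 lat 0.0132 up 0.0461
(284, 180) tool: fwd 0.0368 lat -0.0081 up 0.0466
(212, 215) tool: fwd 0.0241 lat 0.0191 up 0.0507
(304, 215) tool: fwd 0.0243 lat -0.0155 up 0.0511
(210, 225) tool: fwd 0.0204 lat 0.0199 up 0.0516
(306, 225) tool: fwd 0.0203 lat -0.0165 up 0.051
pivot [-0.00222045 -0.04688715  0.05764836]
3 [229, 232, 237, 238, 242, 246, 267, 269, 271, 272, 282, 284]
20 [229, 230, 240, 241, 242, 246, 267, 270, 282, 285]
40 [228, 230, 238, 239, 241, 245, 268, 270, 281, 285]
210 [200, 229, 285, 314]
220 [198, 227, 241, 242, 287, 316]
```

View pics/ringc.png

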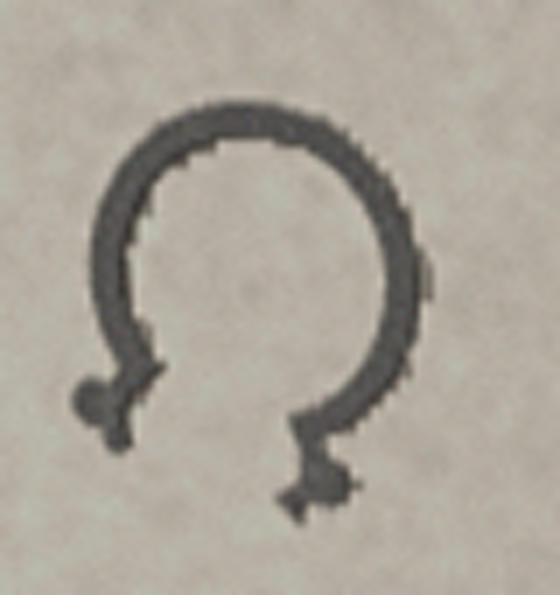

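Run:
```python
from h import *
from scipy.optimize import least_squares
f=np.load('w13.npz');im=f['im'];d=f['d'];m=dict(mtx=f['mtx'],rvec=f['rvec'],tvec=f['tvec']);p=f['p'];R=f['R']
c=im[15:100,135:215]; g=c.mean(2); print(np.percentile(g,[1,5,20,50]))
mask=(g<120).astype('uint8'); n,l,st,ce=cv2.connectedComponentsWithStats(mask); i=1+st[1:,4].argmax(); ys,xs=np.where(l==i); print(st[i])
P=np.array([at_z(m,(x+135,y+15),.003)[:2] for x,y in zip(xs,ys)])
def fit(P): return least_squares(lambda q:np.hypot(*(P-q[:2]).T)-q[2],[.667,.045,.021],loss='soft_l1',f_scale=.001).x
q=fit(P)
for _ in range(4):
    r=np.hypot(*(P-q[:2]).T); q=fit(P[abs(r-q[2])<.0035])
print('circle',q)
for n,px in [('L',(135/7+135,405/7+15)),('R',(308/7+135,465/7+15))]: print(n,at_z(m,px,.003))
L=at_z(m,(135/7+135,405/7+15),.003)[:2];Rr=at_z(m,(308/7+135,465/7+15),.003)[:2];M=(L+Rr)/2
v=q[:2]-M; print('gap mid',M,'width',np.hypot(*(L-Rr)),'dir c-gap deg',np.degrees(np.arctan2(v[1],v[0])),np.hypot(*v)); w=L-Rr; print('normal deg',np.degrees(np.arctan2(w[1],w[0]))-90)
```

```text
[ 73.66333333  82.33333333 168.33333333 173.        ]
[ 10  15  52  60 749]
circle [0.66879661 0.03944356 0.02126054]
L [0.65238691 0.058348   0.003     ]
R [0.64325159 0.03411798 0.003     ]
gap mid [0.64781925 0.04623299] width 0.02589493502374968 dir c-gap deg -17.934447908714578 0.022048725947949138
normal deg -20.65769379193675
```

Ring in crop: bow up, end hollows at full-image (154,73) and (179,81). The gap middle is about (0.647,0.047) and the ring's x is yawed about -20°. The pliers hang about 0.1 rad nose-down in the hand, so I hover near the gap with yaw and tilt compensation and then check.

```bash
python3 -m creep '{"jaw":[-0.32,-0.32,-0.32,-0.32,-0.32,-0.32,-0.32,-0.32],"linear":[[-3,18,0],[-8,50,-20],[-14,85,-55],[-19,115,-95],[-21,128,-125],[-21,128,-143],[-21,128,-143],[-21,128,-143]],"dr":[[-0.003,-0.02,-0.063],[-0.006,-0.04,-0.126],[-0.01,-0.06,-0.19],[-0.013,-0.08,-0.252],[-0.016,-0.099,-0.314],[-0.016,-0.099,-0.314],[-0.016,-0.099,-0.314],[-0.016,-0.099,-0.314]]}'
cat > look.py <<'E'
from h import *
import sys
tag=sys.argv[1]; box1=[int(v) for v in sys.argv[2].split(',')]; box2=[int(v) for v in sys.argv[3].split(',')]
out=[]
p,R,o=pose();print('tcp',p.round(4),'w',o['width'].round(4),'F',o['contact_force'].round(1),'fwd yaw',np.degrees(np.arctan2(R[1,2],R[0,2])).round(2),'pitch',np.degrees(np.arcsin(R[2,2])).round(2))
for c,b in (('scene',box1),('side',box2)):
    im,d,m=shot(c); np.savez(f'{tag}_{c}.npz',im=im,d=d,**{k:np.array(v) for k,v in m.items()})
    a=im[b[1]:b[3],b[0]:b[2],::-1]; s=390/max(a.shape[0],a.shape[1]); out.append(cv2.copyMakeBorder(cv2.resize(a,None,fx=s,fy=s,interpolation=cv2.INTER_CUBIC),0,390-int(round(a.shape[0]*s)),0,0,cv2.BORDER_CONSTANT)[:390]); print(c,'scale',s)
h=min(x.shape[0] for x in out)
cv2.imwrite(f'pics/{tag}.png',np.hstack([x[:h] for x in out]))
im,d,m=shot('wrist',tag+'w.png'); np.savez(f'{tag}_wrist.npz',im=im,d=d,**{k:np.array(v) for k,v in m.items()},p=p,R=R)
E
python3 look.py a1 270,200,350,280 180,220,260,300
```

```text
time_s: 12.05
tool_pos: [0.5344, 0.0819, 0.0564]
tcp_rot: [-0.424, 0.382, -0.552, 0.608]
contact_force: [-0.0, -0.2, -0.8]
width: 0.0581Traceback (most recent call last):
  File "look.py", line 5, in <module>
    p,R,o=pose();print('tcp',p.round(4),'w',o['width'].round(4),'F',o['contact_force'].round(1),'fwd yaw',np.degrees(np.arctan2(R[1,2],R[0,2])).round(2),'pitch',np.degrees(np.arcsin(R[2,2])).round(2))
                                            ^^^^^^^^^^^^^^^^
AttributeError: 'float' object has no attribute 'round'
```

```bash
sed -i "s/o\['width'\].round(4)/round(o['width'],4)/" look.py; python3 look.py a1 270,200,350,280 180,220,260,300
```

```text
tcp [0.5344 0.0819 0.0564] w 0.0581 F [-0.  -0.2 -0.8] fwd yaw -20.4 pitch 5.75
scene scale 4.875
side scale 4.875
```

View pics/a1.png

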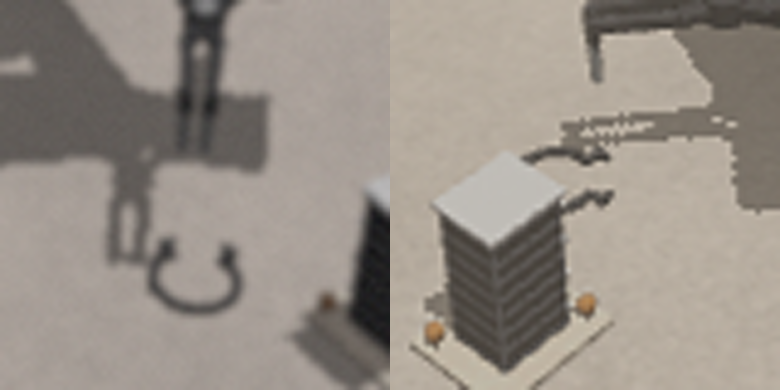

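View pics/a1w.png

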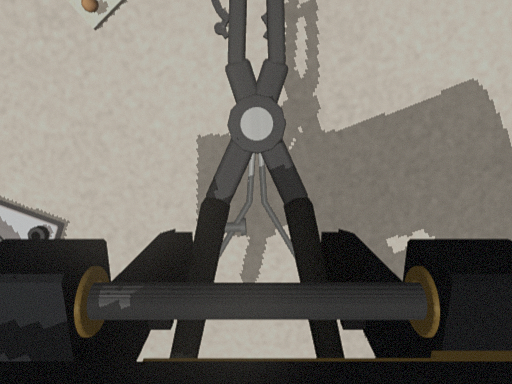

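Run:
```python
from h import *
L=lambda n:(lambda f:(f['im'],f['d'],dict(mtx=f['mtx'],rvec=f['rvec'],tvec=f['tvec'])))(np.load(n))
_,_,ms=L('a1_scene.npz');_,_,md=L('a1_side.npz'); im,d,mw=L('a1_wrist.npz'); f=np.load('a1_wrist.npz');p=f['p'];R=f['R']
def tri(a,b):
    c1,d1=ray(ms,a);c2,d2=ray(md,b); A=np.c_[d1,-d2]; s=np.linalg.lstsq(A,c2-c1,rcond=None)[0]; x,y=c1+d1*s[0],c2+d2*s[1]; return ((x+y)/2).round(4),np.linalg.norm(x-y).round(4)
print('tips tri',tri((309.9,231),(222.5,236.4)))
print('at z=.066',at_z(ms,(309.9,231),.066),at_z(md,(222.5,236.4),.066))
print('gap scene',at_z(ms,(310.4,251),.003),at_z(md,(223.3,256.1),.003))
for q in [(221,28),(265,25),(230,28),(264,14)]: print('wrist ring end',q,at_z(mw,q,.003))
f_=R[:,2]; lat=-R[:,0]; print(f_,lat)
for rr,cs in [(4,(237,276)),(20,(236,276)),(45,(235,277)),(124,(250,264)),(215,(212,304)),(225,(210,306))]:
    for cc in cs:
        w=np.median(d[rr-1:rr+2,cc-2:cc+3]); Q=at_depth(mw,(cc,rr),w)-p; print((cc,rr),'fwd',(Q@np.array([np.cos(np.radians(-20.4)),np.sin(np.radians(-20.4)),0])).round(4),'lat',(Q@lat).round(4),'z',Q[2].round(4))
cv2.imwrite('pics/a1wc.png',cv2.resize(im[0:70,190:300,::-1],None,fx=7,fy=7,interpolation=cv2.INTER_CUBIC))
```

```text
tips tri (array([0.6442, 0.0445, 0.0597]), np.float64(0.0011))
at z=.066 [0.65075639 0.04161355 0.066     ] [0.64748816 0.05202234 0.066     ]
gap scene [0.65280771 0.0478233  0.003     ] [0.64815572 0.05158254 0.003     ]
wrist ring end (221, 28) [0.65293296 0.06320678 0.003     ]
wrist ring end (265, 25) [0.64480614 0.03617584 0.003     ]
wrist ring end (230, 28) [0.65092316 0.0578028  0.003     ]
wrist ring end (264, 14) [0.65120777 0.03450872 0.003     ]
[ 0.9325738  -0.34682041  0.10010846] [0.3482149  0.93740721 0.00375447]
(237, 4) fwd 0.0956 lat 0.0079 z 0.0468
(276, 4) fwd 0.0955 lat -0.0062 z 0.0469
(236, 20) fwd 0.0902 lat 0.0083 z 0.0466
(276, 20) fwd 0.0901 lat -0.0063 z 0.0468
(235, 45) fwd 0.0813 lat 0.0087 z 0.0472
(277, 45) fwd 0.0814 lat -0.0067 z 0.0471
(250, 124) fwd 0.0526 lat 0.0032 z 0.0513
(264, 124) fwd 0.0526 lat -0.002 z 0.0515
(212, 215) fwd 0.0188 lat 0.0176 z 0.0536
(304, 215) fwd 0.0187 lat -0.0172 z 0.0533
(210, 225) fwd 0.0148 lat 0.0185 z 0.0534
(306, 225) fwd 0.0149 lat -0.018 z 0.0534
```

View pics/a1wc.png

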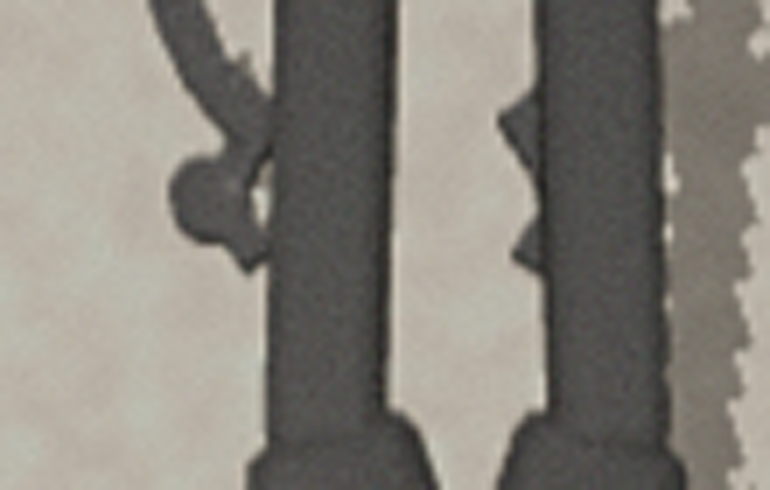

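Run:
```python
from h import *
L=lambda n:(lambda f:(f['im'],f['d'],dict(mtx=f['mtx'],rvec=f['rvec'],tvec=f['tvec'])))(np.load(n))
_,_,m0=L('w13.npz');_,_,m1=L('a1_wrist.npz')
print('A', *[at_z(m0,q,.003)[:2].round(4) for q in [(157.9,67.6),(152.1,79.3),(177.1,75),(176.4,89)]])
print('B   LU', *[at_z(m1,q,.003)[:2].round(4) for q in [(225.4,38.6),(261.4,17.1),(263.6,36.4)]])
```

```text
A [0.6573 0.0541] [0.6463 0.0613] [0.6495 0.0355] [0.636  0.0375]
B   LU [0.646  0.0629] [0.65   0.0367] [0.6387 0.0394]
```

The scene, side and wrist views agree the tips are about 7 mm right of the gap and nearly right in x. I correct that and descend in stages.

```bash
python3 -m creep '{"jaw":[-0.32,-0.32,-0.32,-0.32,-0.32],"linear":[[3.5,6.5,-5],[3.5,6.5,-25],[3.5,6.5,-40],[3.5,6.5,-47],[3.5,6.5,-47]],"dr":[[0,0,0],[0,0,0],[0,0,0],[0,0,0],[0,0,0]]}'; python3 look.py a2 285,220,335,270 200,230,250,280
```

```text
time_s: 12.7
tool_pos: [0.5372, 0.0896, 0.0083]
tcp_rot: [-0.424, 0.383, -0.552, 0.608]
contact_force: [-0.3, 0.1, -1.9]
width: 0.058
tcp [0.5372 0.0896 0.0083] w 0.058 F [-0.3  0.1 -1.9] fwd yaw -20.32 pitch 5.65
scene scale 7.8
side scale 7.8
```

View pics/a2.png

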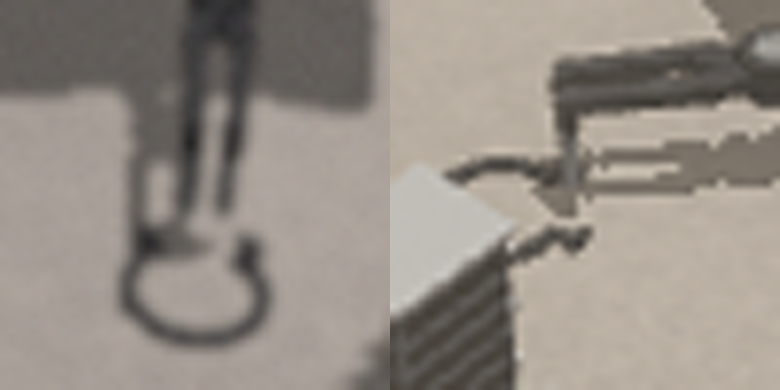

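View pics/a2w.png

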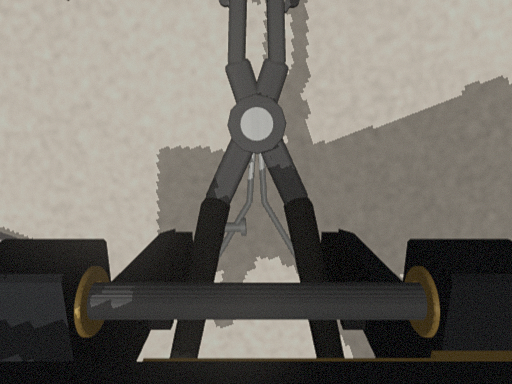

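Run:
```python
from h import *
L=lambda n:(lambda f:(f['im'],f['d'],dict(mtx=f['mtx'],rvec=f['rvec'],tvec=f['tvec'])))(np.load(n))
_,_,ms=L('a2_scene.npz');_,_,md=L('a2_side.npz');_,_,mw=L('a2_wrist.npz')
s=lambda u,v:(285+u/7.8,220+v/7.8); t=lambda u,v:(200+(u-390)/7.8,230+v/7.8)
print('tips scene z.018',at_z(ms,s(204,208),.018),'ring gap scene',at_z(ms,s(198,249),.003))
print('side ring gap',at_z(md,t(565,203),.003))
print('side tip L',[at_z(md,t(571,190),z) for z in (.012,.018)])
print('wrist knobs',at_z(mw,(226,3),.003),at_z(mw,(294,2),.003))
p=np.load('a2_wrist.npz')['p'];print('tip dead',p[:2]+.118*np.array([np.cos(np.radians(-20.3)),np.sin(np.radians(-20.3))])+.001*np.array([.348,.937]))
```

```text
tips scene z.018 [0.65374625 0.04810405 0.018     ] ring gap scene [0.65601884 0.0467416  0.003     ]
side ring gap [0.64992235 0.05035037 0.003     ]
side tip L [array([0.64942456, 0.05483192, 0.012     ]), array([0.65179834, 0.06084483, 0.018     ])]
wrist knobs [0.65096326 0.06465126 0.003     ] [0.6394911  0.03234751 0.003     ]
tip dead [0.64825351 0.0495487 ]
```

```bash
python3 -m creep '{"jaw":[-0.32,-0.32,-0.32,-0.32,-0.32],"linear":[[-0.4,-1,-5],[-0.4,-1,-10],[-0.4,-1,-14],[-0.4,-1,-16],[-0.4,-1,-16]],"dr":[[0,0,0],[0,0,0],[0,0,0],[0,0,0],[0,0,0]]}'; python3 look.py a3 285,220,335,270 200,230,250,280
```

```text
time_s: 13.35
tool_pos: [0.5368, 0.0884, -0.0075]
tcp_rot: [-0.425, 0.382, -0.552, 0.608]
contact_force: [-0.2, 0.3, -2.4]
width: 0.0582
tcp [ 0.5368  0.0884 -0.0075] w 0.0582 F [-0.2  0.3 -2.4] fwd yaw -20.32 pitch 5.68
scene scale 7.8
side scale 7.8
```

View pics/a3.png

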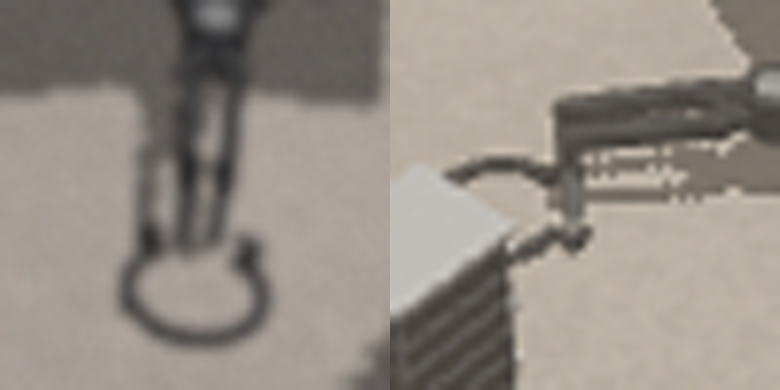

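Run:
```python
from h import *
f=np.load('a3_side.npz');md=dict(mtx=f['mtx'],rvec=f['rvec'],tvec=f['tvec'])
f2=np.load('a3_scene.npz');ms=dict(mtx=f2['mtx'],rvec=f2['rvec'],tvec=f2['tvec'])
p=np.load('a3_wrist.npz')['p'];y=np.radians(-20);fw=np.array([np.cos(y),np.sin(y),0]);la=np.array([-np.sin(y),np.cos(y),0])
T=np.r_[p[:2],0]+.118*fw+.001*la
pts=[T+la*s*.0048+[0,0,z] for s in(1,-1) for z in (.0015,.03)]
print(T,'side crop',(proj(md,pts)-[200,230])*14,'scene',(proj(ms,pts)-[285,220])*14)
print('w13 gap side',(proj(md,[[.648,.048,.0015],[.6473,.0471,.0015]])-[200,230])*14)
a=f['im'][240:272,208:236,::-1]; b=f2['im'][235:267,298:326,::-1]
cv2.imwrite('pics/a3z.png',np.hstack([cv2.resize(v,None,fx=14,fy=14,interpolation=cv2.INTER_CUBIC) for v in (b,a)]))
print('offsets: side crop minus',(208-200)*14,(240-230)*14,'scene',(298-285)*14,(235-220)*14)
```

```text
[0.64804765 0.04899082 0.        ] side crop [[322.96352613 381.32921869]
 [315.86112226 259.21635537]
 [319.36106387 343.70042951]
 [312.25900115 222.02031922]] scene [[380.08159243 424.66260902]
 [394.49379654 302.47758673]
 [325.63915258 418.56506604]
 [339.1070821  296.46583971]]
w13 gap side [[319.12564911 358.88133764]
 [320.71061577 354.44969059]]
offsets: side crop minus 112 140 scene 182 210
```

View pics/a3z.png

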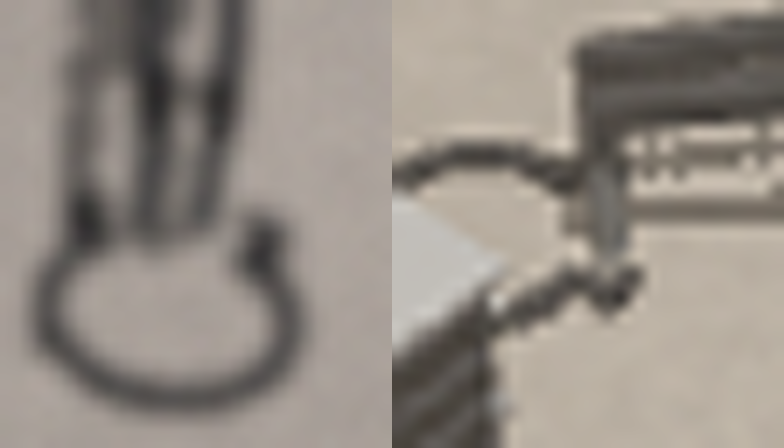

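View pics/a3w.png

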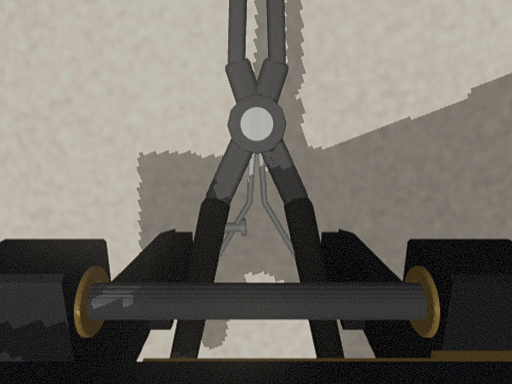

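```bash
python3 -m creep '{"jaw":[-0.32,-0.32,-0.25,-0.2,-0.15,-0.15],"linear":[[0,0,-1],[0,0,-1.5],[0,0,-1.5],[0,0,-1.5],[0,0,-1.5],[0,0,-1.5]],"dr":[[0,0,0],[0,0,0],[0,0,0],[0,0,0],[0,0,0],[0,0,0]]}'; python3 look.py a4 298,235,326,263 208,240,236,268
```

```text
time_s: 14.1
tool_pos: [0.537, 0.0884, -0.0086]
tcp_rot: [-0.425, 0.382, -0.551, 0.608]
contact_force: [0.3, -0.6, -2.3]
width: 0.0504
tcp [ 0.537   0.0884 -0.0086] w 0.0504 F [ 0.3 -0.6 -2.3] fwd yaw -20.32 pitch 5.73
scene scale 13.928571428571429
side scale 13.928571428571429
```

View pics/a4.png

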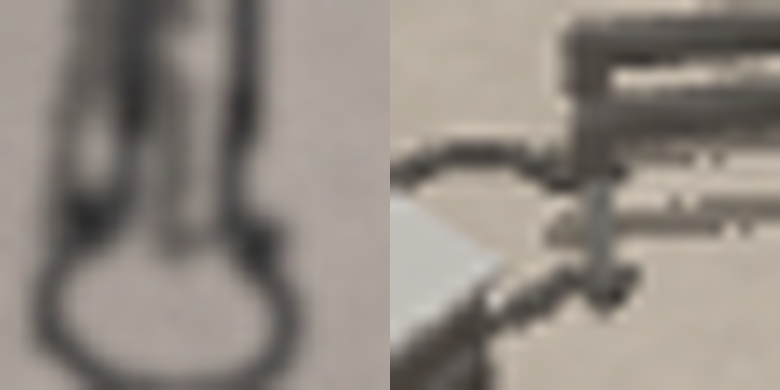

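```bash
python3 -m creep '{"jaw":[-0.15,-0.1,0,0.1,0.2,0.3,0.4,0.5,0.6,0.6],"linear":[[0,0,-1],[0,0,-1],[0,0,-1],[0,0,-1],[0,0,-1],[0,0,-1],[0,0,-1],[0,0,-1],[0,0,-1],[0,0,-1]],"dr":[[0,0,0],[0,0,0],[0,0,0],[0,0,0],[0,0,0],[0,0,0],[0,0,0],[0,0,0],[0,0,0],[0,0,0]]}'; python3 look.py a5 292,229,332,269 202,234,242,274
```

```text
time_s: 15.25
tool_pos: [0.537, 0.0884, -0.0097]
tcp_rot: [-0.425, 0.382, -0.551, 0.608]
contact_force: [-0.4, -0.0, -1.5]
width: 0.0264
tcp [ 0.537   0.0884 -0.0097] w 0.0264 F [-0.4 -0.  -1.5] fwd yaw -20.33 pitch 5.72
scene scale 9.75
side scale 9.75
```

View pics/a5.png

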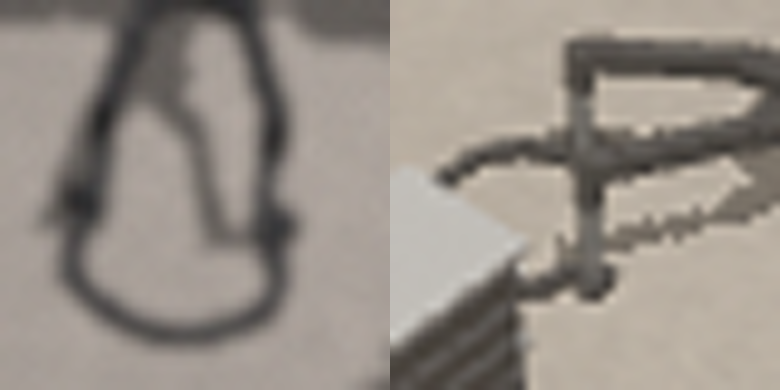

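View pics/a5w.png

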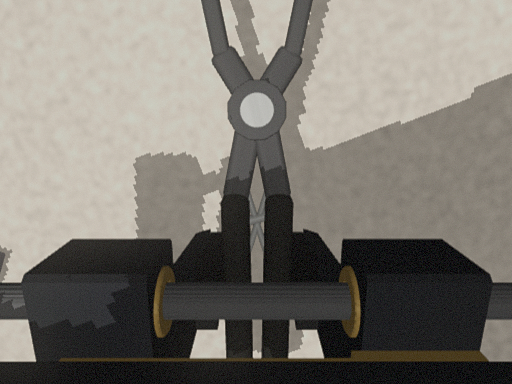

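The ring is spread, with both tips seated in the hollows and the handles parallel at the stop (26.4 mm). I check the pitch, then lift gently.

```bash
python3 -m creep '{"jaw":[0.6,0.6,0.6,0.6,0.6,0.6,0.6,0.6],"linear":[[0,0,2],[0,0,6],[0,0,13],[0,0,23],[0,0,36],[0,0,48],[0,0,55],[0,0,55]],"dr":[[0,0,0],[0,0,0],[0,0,0],[0,0,0],[0,0,0],[0,0,0],[0,0,0],[0,0,0]]}'; python3 look.py a6 285,200,345,260 195,210,255,270
cat > pit.py <<'E'
from h import *
import sys
f=np.load(sys.argv[1]+'_wrist.npz');d=f['d'];im=f['im'];m=dict(mtx=f['mtx'],rvec=f['rvec'],tvec=f['tvec']);p=f['p'];R=f['R']
fw=np.array([R[0,2],R[1,2],0]);fw/=np.linalg.norm(fw);la=np.array([-fw[1],fw[0],0])
for cc,rr in [(211,10),(300,10),(218,40),(294,40),(250,109),(264,109),(236,205),(278,205),(236,225),(278,225),(236,270),(278,270)]:
    Q=at_depth(m,(cc,rr),np.median(d[rr-1:rr+2,cc-2:cc+3]))-p; print((cc,rr),'fwd %.4f lat %.4f up %.4f'%(Q@fw,Q@la,Q[2]))
E
python3 pit.py a5; python3 pit.py a6
```

```text
time_s: 16.2
tool_pos: [0.5375, 0.0884, 0.0466]
tcp_rot: [-0.425, 0.382, -0.551, 0.608]
contact_force: [0.2, -0.4, -0.8]
width: 0.0263
tcp [0.5375 0.0884 0.0466] w 0.0263 F [ 0.2 -0.4 -0.8] fwd yaw -20.32 pitch 5.84
scene scale 6.5
side scale 6.5
(211, 10) fwd 0.0916 lat 0.0164 up 0.0507
(300, 10) fwd 0.0916 lat -0.0148 up 0.0509
(218, 40) fwd 0.0817 lat 0.0141 up 0.0506
(294, 40) fwd 0.0817 lat -0.0129 up 0.0507
(250, 109) fwd 0.0575 lat 0.0027 up 0.0545
(264, 109) fwd 0.0575 lat -0.0023 up 0.0540
(236, 205) fwd 0.0226 lat 0.0080 up 0.0539
(278, 205) fwd 0.0226 lat -0.0077 up 0.0536
(236, 225) fwd 0.0149 lat 0.0081 up 0.0538
(278, 225) fwd 0.0150 lat -0.0077 up 0.0541
(236, 270) fwd -0.0030 lat 0.0082 up 0.0535
(278, 270) fwd -0.0028 lat -0.0079 up 0.0540
(211, 10) fwd 0.0909 lat 0.0161 up 0.0495
(300, 10) fwd 0.0909 lat -0.0151 up 0.0495
(218, 40) fwd 0.0811 lat 0.0139 up 0.0489
(294, 40) fwd 0.0810 lat -0.0132 up 0.0492
(250, 109) fwd 0.0568 lat 0.0024 up 0.0526
(264, 109) fwd 0.0569 lat -0.0026 up 0.0526
(236, 205) fwd 0.0219 lat 0.0078 up 0.0524
(278, 205) fwd 0.0220 lat -0.0079 up 0.0527
(236, 225) fwd 0.0142 lat 0.0078 up 0.0524
(278, 225) fwd 0.0144 lat -0.0080 up 0.0529
(236, 270) fwd -0.0035 lat 0.0080 up 0.0525
(278, 270) fwd -0.0035 lat -0.0082 up 0.0525
```

View pics/a6.png

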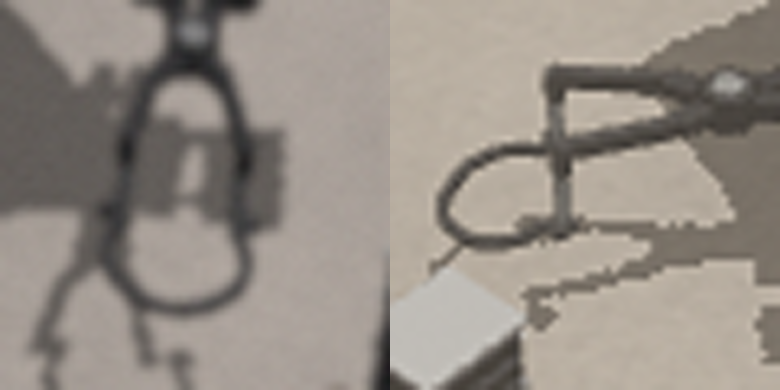

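View pics/a6w.png

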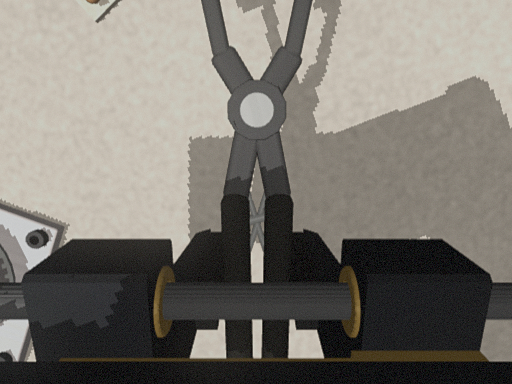

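The ring is held spread and lifted, and the pliers are level. Next I fly to a spot beside the spindle to measure it with the wrist camera.

```bash
python3 -m creep '{"jaw":[0.6,0.6,0.6,0.6,0.6,0.6,0.6,0.6,0.6,0.6],"linear":[[-1,2,8],[-4,8,22],[-11,22,40],[-22,44,58],[-35,70,70],[-48,96,75],[-60,120,75],[-69,138,75],[-74,148,75],[-74,148,75]],"dr":[[0,0,0],[0,0,0],[0,0,0],[0,0,0],[0,0,0],[0,0,0],[0,0,0],[0,0,0],[0,0,0],[0,0,0]]}'; python3 look.py a7 320,160,420,260 230,220,350,340
python3 - <<'E'
from h import *
f=np.load('a7_wrist.npz');m=dict(mtx=f['mtx'],rvec=f['rvec'],tvec=f['tvec'])
for n,z in [('groove',.036),('hub',0)]:
    for r in eyes.spot_point(n,'wrist'): print(n,r,at_z(m,r['centre'],z))
E
```

```text
time_s: 17.35
tool_pos: [0.4625, 0.2372, 0.1204]
tcp_rot: [-0.425, 0.383, -0.551, 0.607]
contact_force: [1.1, -0.2, -2.3]
width: 0.0271
tcp [0.4625 0.2372 0.1204] w 0.0271 F [ 1.1 -0.2 -2.3] fwd yaw -20.23 pitch 5.7
scene scale 3.9
side scale 3.25
groove {'centre': [138.5, 95.8], 'confidence': 0.87} [0.56780761 0.29181057 0.036     ]
hub {'centre': [153.4, 102.2], 'confidence': 0.57} [0.56682956 0.2918387  0.        ]
```

View pics/a7.png

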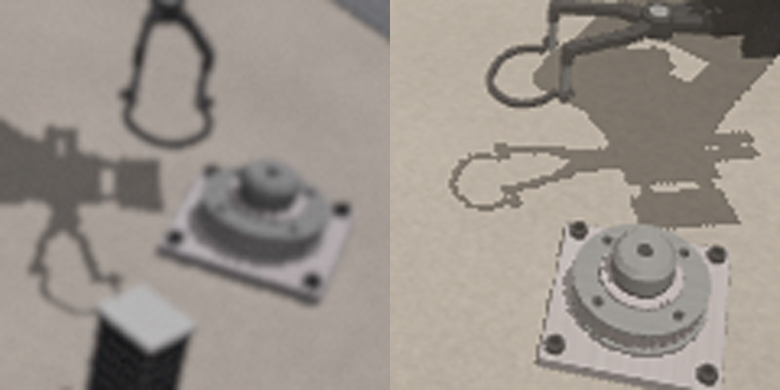

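View pics/a7w.png

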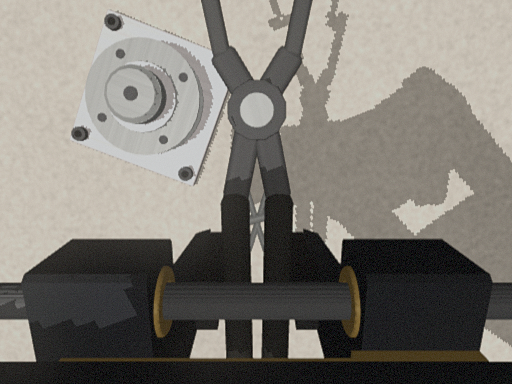

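Run:
```python
from h import *
def L(n): f=np.load(n); return f['im'],f['d'],dict(mtx=f['mtx'],rvec=f['rvec'],tvec=f['tvec'])
im,d,m=L('a7_wrist.npz')
print('top',at_z(m,(130,94),.057), 'depthpt',at_depth(m,(133,94),d[94,133]))
print('bolts diag mid',(at_z(m,(113,21),.016)+at_z(m,(186,174),.016))/2)
# plate/hub via depth: spindle top pixels
P=[]
for r in range(55,130):
    for c in range(90,180):
        q=at_depth(m,(c,r),d[r,c])
        if .053<q[2]<.062: P.append(q)
P=np.array(P); print(len(P),P[:,2].mean(), (P.max(0)+P.min(0))/2, np.median(P,0))
p=np.load('a7_wrist.npz')['p']
for n,b in (('scene',(345,180,380,200)),('side',(258,230,290,255))):
    im,d,mm=L(f'a7_{n}.npz')
    P=[]
    for r in range(b[1],b[3]):
        for c in range(b[0],b[2]):
            if d[r,c]>0:
                q=at_depth(mm,(c,r),d[r,c])
                if q[2]>.09: P.append(q)
    P=np.array(P); 
    if len(P)<8: print(n,len(P)); continue
    print(n,len(P)); y=np.radians(-20.2); fw=np.array([np.cos(y),np.sin(y),0]);la=np.array([-fw[1],fw[0],0]); Q=np.c_[(P-p)@fw,(P-p)@la,P[:,2]-p[2]]
    Q=Q[np.argsort(Q[:,0])]
    for a in range(115,180,8):
        s=Q[(Q[:,0]>=a/1000)&(Q[:,0]<(a+8)/1000)]
        if len(s): print(a,len(s),'lat %.4f..%.4f'%(s[:,1].min(),s[:,1].max()),'up med %.4f'%np.median(s[:,2]))
```

```text
top [0.56611861 0.29108261 0.057     ] depthpt [0.56500174 0.28867169 0.05869136]
bolts diag mid [0.56594167 0.28936742 0.016     ]
2648 0.05705344503491381 [0.56667326 0.2903852  0.05649261] [0.56609405 0.28905838 0.05737489]
scene 127
115 18 lat -0.0284..0.0292 up med 0.0157
123 37 lat -0.0295..0.0295 up med 0.0145
131 10 lat -0.0244..0.0263 up med 0.0110
139 9 lat -0.0268..0.0274 up med 0.0091
147 13 lat -0.0250..0.0252 up med 0.0082
155 25 lat -0.0204..0.0226 up med 0.0066
163 15 lat -0.0131..0.0130 up med 0.0052
side 223
115 63 lat -0.0233..0.0302 up med 0.0273
123 44 lat -0.0278..0.0283 up med 0.0146
131 19 lat -0.0265..0.0278 up med 0.0123
139 21 lat -0.0284..0.0286 up med 0.0104
147 20 lat -0.0255..0.0251 up med 0.0086
155 31 lat -0.0231..0.0219 up med 0.0075
163 15 lat -0.0129..0.0131 up med 0.0068
```

```bash
cat > rs.py <<'E'
from h import *
import sys
from scipy.optimize import least_squares
def L(n): f=np.load(n); return f['im'],f['d'],dict(mtx=f['mtx'],rvec=f['rvec'],tvec=f['tvec'])
tag=sys.argv[1]; p=np.load(tag+'_wrist.npz')['p'];R=np.load(tag+'_wrist.npz')['R']
fw=np.array([R[0,2],R[1,2],0]);fw/=np.linalg.norm(fw);la=np.array([-fw[1],fw[0],0])
for n in ('scene','side'):
    im,d,m=L(f'{tag}_{n}.npz')
    v,u=np.mgrid[0:384,0:512]; ok=d>0
    K=m['mtx'];Rm,_=cv2.Rodrigues(m['rvec']); C=np.stack([(u-K[0,2])/K[0,0]*d,(v-K[1,2])/K[1,1]*d,d],-1); W=(C-m['tvec'].ravel())@Rm
    s=W[ok&(abs(W[...,2]-.057)<.003)&(np.hypot(W[...,0]-.568,W[...,1]-.291)<.03)]
    if len(s)>5: print(n,'spindle top n',len(s),'bbox mid',((s.max(0)+s.min(0))/2).round(4),'med',np.median(s,0).round(4))
    Q=np.stack([(W-p)@fw,(W-p)@la,W[...,2]-p[2]],-1); q=Q[ok&(Q[...,0]>.128)&(Q[...,0]<.185)&(abs(Q[...,1])<.035)&(Q[...,2]>-.006)&(Q[...,2]<.02)]
    if len(q)<10: continue
    A=np.c_[np.ones(len(q)),q[:,:2]]; 
    pl=least_squares(lambda x:A@x-q[:,2],[0,0,0],loss='soft_l1',f_scale=.001).x
    print(n,'ring plane up at fwd .145: %.4f'%(pl[0]+pl[1]*.145),'slope fwd %.3f lat %.3f'%tuple(pl[1:]),'fwd max %.4f lat %.4f..%.4f'%(q[:,0].max(),q[:,1].min(),q[:,1].max()))
    f=q[q[:,0]>.14]; c=least_squares(lambda x:np.hypot(f[:,0]-x[0],f[:,1]-x[1])-.024,[.145,0],loss='soft_l1',f_scale=.001).x; print('  ring mid fwd,lat',c.round(4))
E
python3 rs.py a7
```

```text
scene spindle top n 82 bbox mid [0.5717 0.2887 0.0562] med [0.5708 0.2885 0.0558]
scene ring plane up at fwd .145: 0.0091 slope fwd -0.175 lat 0.001 fwd max 0.1683 lat -0.0268..0.0275
  ring mid fwd,lat [0.142  0.0003]
side spindle top n 220 bbox mid [0.568  0.2909 0.0566] med [0.5693 0.2924 0.0567]
side ring plane up at fwd .145: 0.0102 slope fwd -0.187 lat 0.003 fwd max 0.1669 lat -0.0283..0.0286
  ring mid fwd,lat [0.1412 0.0007]
```

```bash
python3 -m creep '{"jaw":[0.6,0.6,0.6,0.6,0.6,0.6,0.6,0.6,0.6,0.6],"linear":[[-1,4,0],[-4,15,0],[-9,35,0],[-14,58,0],[-19,80,-5],[-23,94,-17],[-24.5,100.5,-30],[-24.5,100.5,-37],[-24.5,100.5,-40],[-24.5,100.5,-40]],"dr":[[0,0,0],[-0.004,-0.011,0],[-0.008,-0.022,0],[-0.012,-0.033,0],[-0.016,-0.044,0],[-0.02,-0.055,0],[-0.024,-0.066,0],[-0.024,-0.066,0],[-0.024,-0.066,0],[-0.024,-0.066,0]]}'; python3 look.py b1 345,160,425,240 255,240,355,340; python3 rs.py b1;python3 pit.py b1
```

```text
time_s: 18.6
tool_pos: [0.4388, 0.3364, 0.0803]
tcp_rot: [-0.438, 0.367, -0.53, 0.627]
contact_force: [-0.4, 0.9, -2.3]
width: 0.0268
tcp [0.4388 0.3364 0.0803] w 0.0268 F [-0.4  0.9 -2.3] fwd yaw -20.37 pitch 9.72
scene scale 4.875
side scale 3.9
scene spindle top n 86 bbox mid [0.5708 0.2894 0.0565] med [0.5705 0.2878 0.0556]
scene ring plane up at fwd .145: 0.0180 slope fwd -0.047 lat -0.007 fwd max 0.1686 lat -0.0258..0.0275
  ring mid fwd,lat [0.1411 0.0004]
side spindle top n 206 bbox mid [0.5694 0.2921 0.0568] med [0.5706 0.2937 0.0566]
side ring plane up at fwd .145: 0.0193 slope fwd -0.037 lat -0.006 fwd max 0.1653 lat -0.0252..0.0286
  ring mid fwd,lat [0.1397 0.002 ]
(211, 10) fwd 0.0881 lat 0.0166 up 0.0576
(300, 10) fwd 0.0880 lat -0.0146 up 0.0578
(218, 40) fwd 0.0781 lat 0.0143 up 0.0570
(294, 40) fwd 0.0782 lat -0.0127 up 0.0567
(250, 109) fwd 0.0538 lat 0.0029 up 0.0586
(264, 109) fwd 0.0538 lat -0.0021 up 0.0584
(236, 205) fwd 0.0190 lat 0.0082 up 0.0562
(278, 205) fwd 0.0190 lat -0.0075 up 0.0563
(236, 225) fwd 0.0113 lat 0.0083 up 0.0554
(278, 225) fwd 0.0113 lat -0.0076 up 0.0552
(236, 270) fwd -0.0065 lat 0.0084 up 0.0541
(278, 270) fwd -0.0064 lat -0.0078 up 0.0543
```

View pics/b1.png

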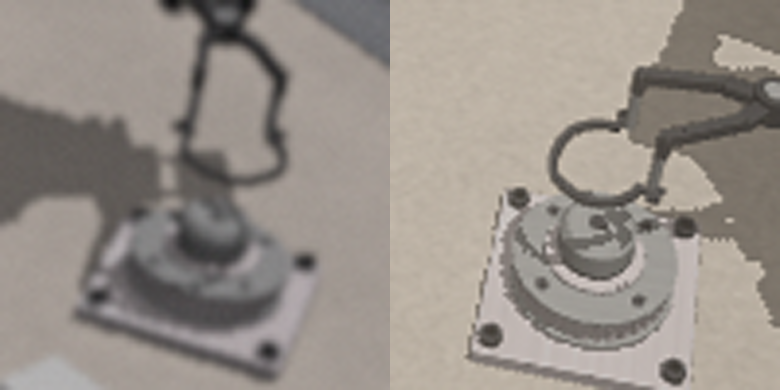

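```bash
python3 -m creep '{"jaw":[0.6,0.6,0.6,0.6,0.6],"linear":[[-1,1,-6],[-1,1,-16],[-1,1,-25],[-1,1,-29],[-1,1,-29]],"dr":[[0,0,0],[0,0,0],[0,0,0],[0,0,0],[0,0,0]]}'; python3 look.py b2 365,185,415,235 280,270,340,330; python3 rs.py b2
```

```text
time_s: 19.25
tool_pos: [0.4372, 0.3377, 0.0504]
tcp_rot: [-0.438, 0.368, -0.53, 0.627]
contact_force: [-0.2, -0.2, -0.8]
width: 0.0268
tcp [0.4372 0.3377 0.0504] w 0.0268 F [-0.2 -0.2 -0.8] fwd yaw -20.31 pitch 9.68
scene scale 7.8
side scale 6.5
scene spindle top n 55 bbox mid [0.5711 0.2889 0.0559] med [0.5692 0.2903 0.0557]
scene ring plane up at fwd .145: 0.0054 slope fwd 0.016 lat 0.084 fwd max 0.1675 lat -0.0259..0.0273
  ring mid fwd,lat [0.1362 0.002 ]
side spindle top n 162 bbox mid [0.5674 0.2915 0.0567] med [0.5675 0.2896 0.0568]
side ring plane up at fwd .145: 0.0076 slope fwd 0.205 lat -0.232 fwd max 0.1650 lat -0.0257..0.0271
  ring mid fwd,lat [ 0.1329 -0.0002]
```

View pics/b2.png

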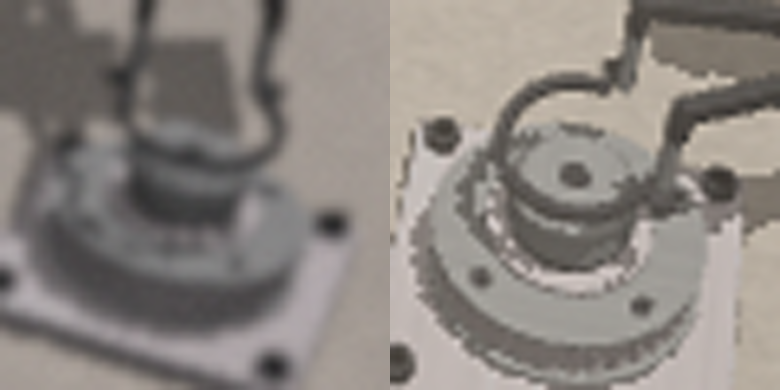

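```bash
cat > ov.py <<'E'
from h import *
import sys
tag=sys.argv[1]; rx,ry,rz,ty=[float(v) for v in sys.argv[2:6]]; sx,sy=[float(v) for v in sys.argv[6:8]]
boxes={'scene':(365,185,415,235),'side':(280,270,340,330)}; out=[]
t=np.linspace(0,2*np.pi,73)
for n in ('scene','side'):
    f=np.load(f'{tag}_{n}.npz');m=dict(mtx=f['mtx'],rvec=f['rvec'],tvec=f['tvec']);b=boxes[n];s=390/(b[2]-b[0])
    a=cv2.resize(f['im'][b[1]:b[3],b[0]:b[2],::-1],None,fx=s,fy=s,interpolation=cv2.INTER_CUBIC)
    for c,r,z,col in ((np.array([rx,ry]),.0263,rz,(0,0,255)),(np.array([sx,sy]),.020,.053,(0,255,0)),(np.array([sx,sy]),.016,.057,(0,255,0)),(np.array([sx,sy]),.043,.033,(255,0,0))):
        P=np.c_[c[0]+r*np.cos(t),c[1]+r*np.sin(t),np.full(73,z)]
        u=((proj(m,P)+.5-np.array(b[:2]))*s).astype(int); cv2.polylines(a,[u.reshape(-1,1,2)],False,col,1)
    out.append(a)
cv2.imwrite(f'pics/{tag}_ov.png',np.hstack(out))
E
python3 ov.py b2 .5693 .2901 .069 0 .5697 .2903
```

```text
(no output)
```

View pics/b2_ov.png

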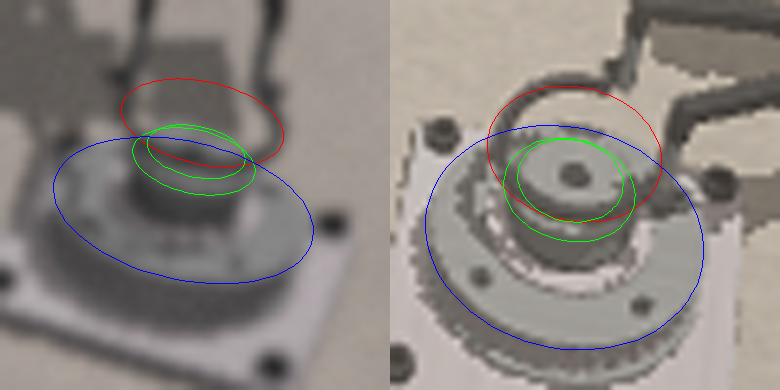

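```bash
sed 's/for c,r,z,col in ((np.array(\[rx,ry\]),.0263,rz,(0,0,255)),/for c,r,z,col in (/; s/_ov.png/_ov2.png/' ov.py > ov2.py; python3 ov2.py a3 0 0 0 0 .5697 .2903
```

```text
(no output)
```

View pics/a3_ov2.png

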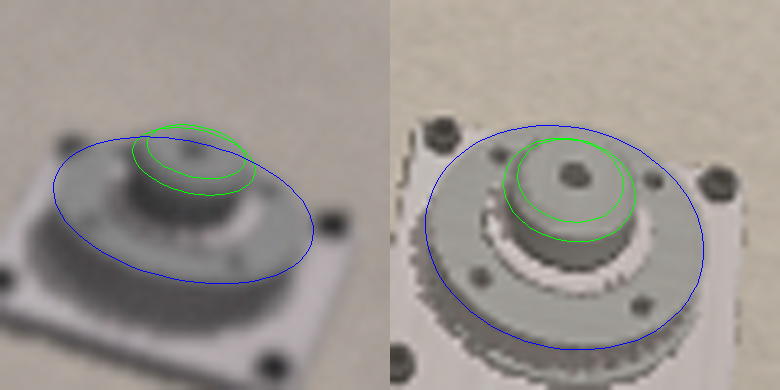

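```bash
python3 -m creep '{"jaw":[0.6,0.6,0.6,0.6,0.6,0.6,0.6],"linear":[[0,-1.2,-3],[0,-1.2,-6],[0,-1.2,-9],[0,-1.2,-12],[0,-1.2,-14],[0,-1.2,-16],[0,-1.2,-16]],"dr":[[0,0,0],[0,0,0],[0,0,0],[0,0,0],[0,0,0],[0,0,0],[0,0,0]]}'; python3 look.py b3 365,185,415,235 280,270,340,330; python3 pit.py b3 | sed -n '1p;5p;9p;11p'
```

```text
time_s: 20.1
tool_pos: [0.4374, 0.3366, 0.035]
tcp_rot: [-0.438, 0.367, -0.53, 0.627]
contact_force: [-0.1, -0.1, -1.0]
width: 0.0262
tcp [0.4374 0.3366 0.035 ] w 0.0262 F [-0.1 -0.1 -1. ] fwd yaw -20.32 pitch 9.72
scene scale 7.8
side scale 6.5
(211, 10) fwd 0.0879 lat 0.0165 up 0.0576
(250, 109) fwd 0.0537 lat 0.0028 up 0.0583
(236, 225) fwd 0.0113 lat 0.0082 up 0.0554
(236, 270) fwd -0.0065 lat 0.0083 up 0.0537
```

View pics/b3.png

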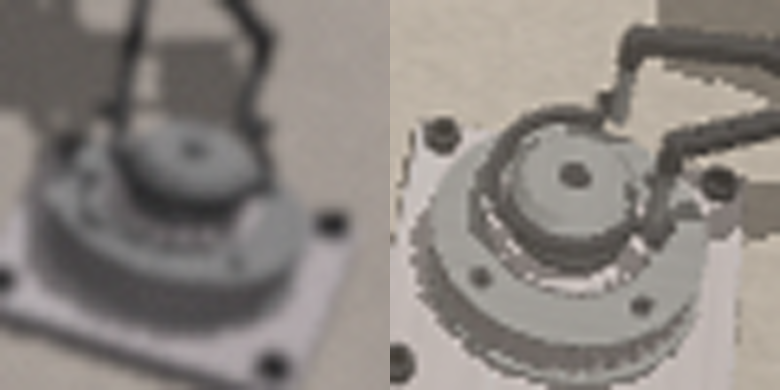

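```bash
python3 -m creep '{"jaw":[0.6,0.6,0.6,0.6,0.6,0.6,0.6],"linear":[[0,-0.5,-2],[0,-0.5,-4],[0,-0.5,-6],[0,-0.5,-8],[0,-0.5,-10],[0,-0.5,-12],[0,-0.5,-12]],"dr":[[0,0,0],[0,0,0],[0,0,0],[0,0,0],[0,0,0],[0,0,0],[0,0,0]]}'; python3 look.py b4 365,185,415,235 280,270,340,330; python3 pit.py b4 | sed -n '1p;5p;9p;11p'
```

```text
time_s: 20.95
tool_pos: [0.4373, 0.3361, 0.023]
tcp_rot: [-0.438, 0.367, -0.53, 0.627]
contact_force: [-0.2, -0.2, -2.4]
width: 0.0266
tcp [0.4373 0.3361 0.023 ] w 0.0266 F [-0.2 -0.2 -2.4] fwd yaw -20.32 pitch 9.72
scene scale 7.8
side scale 6.5
(211, 10) fwd 0.0881 lat 0.0165 up 0.0571
(250, 109) fwd 0.0537 lat 0.0028 up 0.0583
(236, 225) fwd 0.0113 lat 0.0082 up 0.0551
(236, 270) fwd -0.0065 lat 0.0083 up 0.0539
```

View pics/b4.png

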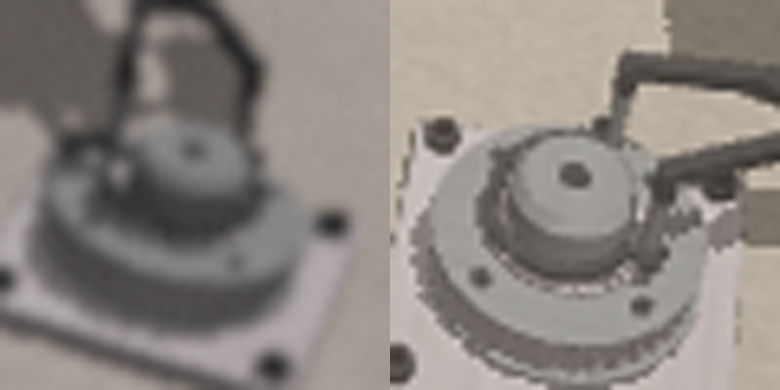

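```bash
python3 -m creep '{"jaw":[0.6,0.6,0.6,0.6,0.6],"linear":[[0,0,-1],[0,0,-1.5],[0,0,-2],[0,0,-2.5],[0,0,-2.5]],"dr":[[0,0,0],[0,0,0],[0,0,0],[0,0,0],[0,0,0]]}'; python3 look.py b5 365,185,415,235 280,270,340,330; python3 pit.py b5 | sed -n '1p;5p;9p;11p'
python3 - <<'E'
from h import *
for n in range(4): print(status.get_obs()['contact_force'].round(2)); eyes.read_camera('side')
E
```

```text
time_s: 21.6
tool_pos: [0.4375, 0.3362, 0.0208]
tcp_rot: [-0.438, 0.367, -0.53, 0.627]
contact_force: [0.4, -0.2, -1.9]
width: 0.0264
tcp [0.4375 0.3362 0.0208] w 0.0264 F [ 0.4 -0.2 -1.9] fwd yaw -20.32 pitch 9.74
scene scale 7.8
side scale 6.5
(211, 10) fwd 0.0879 lat 0.0164 up 0.0571
(250, 109) fwd 0.0537 lat 0.0027 up 0.0579
(236, 225) fwd 0.0112 lat 0.0080 up 0.0551
(236, 270) fwd -0.0066 lat 0.0082 up 0.0536
[ 0.07  0.59 -1.51]
[-0.39  0.6  -1.86]
[-0.62  0.9  -1.51]
[ 0.1   0.31 -1.61]
```

View pics/b5.png

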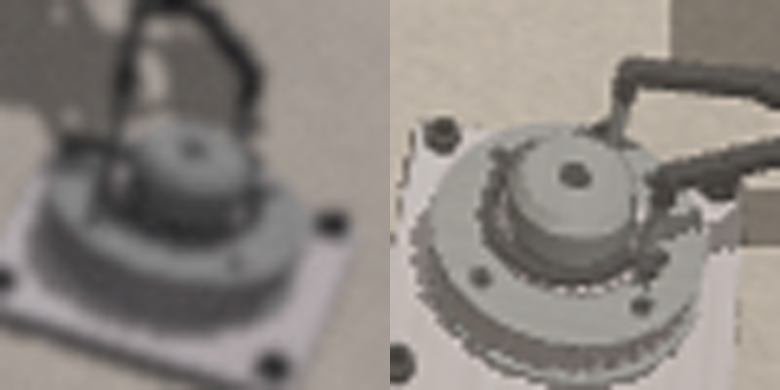

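```bash
python3 -m creep '{"jaw":[0.6,0.6,0.6,0.6],"linear":[[0,0,-0.5],[0,0,-1],[0,0,-1.5],[0,0,-1.5]],"dr":[[0,0,0],[0,0,0],[0,0,0],[0,0,0]]}'; python3 look.py b6 365,185,415,235 280,270,340,330
cat > rh.py <<'E'
from h import *
import sys
def W_(n):
    f=np.load(n); d=f['d'];m=dict(mtx=f['mtx'],rvec=f['rvec'],tvec=f['tvec'])
    v,u=np.mgrid[0:384,0:512];K=m['mtx'];Rm,_=cv2.Rodrigues(m['rvec']);C=np.stack([(u-K[0,2])/K[0,0]*d,(v-K[1,2])/K[1,1]*d,d],-1);return (C-m['tvec'].ravel())@Rm,f['im'].mean(2)
for tag in sys.argv[1:]:
  for n,c in (('scene',(.5705,.2885)),('side',(.568,.2895))):
    W,g=W_(f'{tag}_{n}.npz'); r=np.hypot(W[...,0]-c[0],W[...,1]-c[1]); a=np.degrees(np.arctan2(W[...,1]-c[1],W[...,0]-c[0]))
    row=[]
    for lo,hi in ((.022,.027),(.030,.036)):
        for A in range(-100,140,40):
            s=W[(r>lo)&(r<hi)&(abs(a-A)<20)][:,2]*1000; row.append(f'{A}:{np.median(s):.1f}({len(s)})' if len(s)>3 else f'{A}:-')
        row.append('|')
    print(tag,n,*row)
E
python3 rh.py a3 b4 b5 b6
```

```text
time_s: 22.35
tool_pos: [0.4375, 0.3362, 0.0193]
tcp_rot: [-0.438, 0.367, -0.53, 0.627]
contact_force: [-0.5, 0.7, -2.1]
width: 0.0266
tcp [0.4375 0.3362 0.0193] w 0.0266 F [-0.5  0.7 -2.1] fwd yaw -20.33 pitch 9.74
scene scale 7.8
side scale 6.5
a3 scene -100:33.3(12) -60:31.2(17) -20:33.0(16) 20:30.6(19) 60:32.3(12) 100:-357.1(4) | -100:31.5(14) -60:12.8(29) -20:22.7(28) 20:30.8(21) 60:30.2(20) 100:31.0(8) |
a3 side -100:- -60:34.7(12) -20:35.6(17) 20:35.1(21) 60:35.5(29) 100:35.6(22) | -100:32.9(14) -60:32.6(27) -20:32.9(23) 20:33.3(32) 60:32.8(28) 100:32.8(30) |
b4 scene -100:33.5(14) -60:32.8(25) -20:34.4(26) 20:33.6(24) 60:34.9(20) 100:52.4(10) | -100:31.9(14) -60:20.8(35) -20:22.6(34) 20:30.1(24) 60:30.6(22) 100:44.5(15) |
b4 side -100:43.9(4) -60:42.1(20) -20:40.6(28) 20:38.5(38) 60:36.3(48) 100:43.8(43) | -100:- -60:33.3(26) -20:32.9(29) 20:33.0(31) 60:32.9(31) 100:44.7(59) |
b5 scene -100:33.2(11) -60:32.8(28) -20:32.1(22) 20:32.0(24) 60:32.6(18) 100:60.5(11) | -100:31.1(13) -60:20.7(32) -20:23.6(30) 20:30.9(20) 60:30.6(21) 100:42.3(16) |
b5 side -100:- -60:38.8(17) -20:38.5(21) 20:38.4(37) 60:37.1(36) 100:42.1(35) | -100:32.9(6) -60:32.7(24) -20:33.2(29) 20:32.9(30) 60:33.2(32) 100:42.8(65) |
b6 scene -100:37.6(10) -60:32.2(22) -20:34.0(26) 20:32.4(23) 60:36.1(15) 100:54.6(10) | -100:31.8(12) -60:23.2(31) -20:22.8(32) 20:31.2(18) 60:30.0(20) 100:42.3(12) |
b6 side -100:- -60:39.6(19) -20:38.8(24) 20:37.5(32) 60:37.8(45) 100:41.7(36) | -100:33.5(5) -60:33.0(27) -20:33.3(28) 20:33.2(28) 60:33.1(31) 100:40.5(60) |
```

View pics/b6.png

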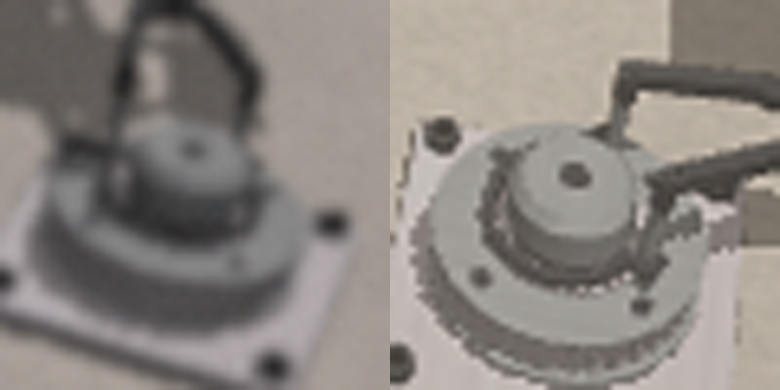

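```bash
python3 -m creep '{"jaw":[0.6,0.6,0.6],"linear":[[0,0,-0.5],[0,0,-1],[0,0,-1]],"dr":[[0,0,0],[0,0,0],[0,0,0]]}'; python3 look.py b7 365,185,415,235 280,270,340,330; python3 rh.py b7; python3 pit.py b7 | sed -n '1p;5p;9p;11p'
python3 - <<'E'
from h import *
F=[]
for n in range(5): F.append(status.get_obs()['contact_force']); eyes.read_camera('side')
print(np.mean(F,0),status.get_obs()['tool_pos'])
E
```

```text
time_s: 22.8
tool_pos: [0.4375, 0.3362, 0.0183]
tcp_rot: [-0.438, 0.367, -0.53, 0.627]
contact_force: [0.1, 0.3, -1.7]
width: 0.0265
tcp [0.4375 0.3362 0.0183] w 0.0265 F [ 0.1  0.3 -1.7] fwd yaw -20.32 pitch 9.74
scene scale 7.8
side scale 6.5
b7 scene -100:37.3(11) -60:33.3(26) -20:33.2(24) 20:32.7(24) 60:33.6(16) 100:53.4(9) | -100:31.1(16) -60:21.2(31) -20:21.0(26) 20:30.8(21) 60:30.1(23) 100:39.4(14) |
b7 side -100:- -60:38.9(18) -20:38.8(21) 20:38.3(32) 60:36.4(33) 100:40.0(30) | -100:33.1(6) -60:33.6(25) -20:32.9(28) 20:33.1(30) 60:33.5(28) 100:41.3(56) |
(211, 10) fwd 0.0880 lat 0.0164 up 0.0570
(250, 109) fwd 0.0537 lat 0.0027 up 0.0579
(236, 225) fwd 0.0113 lat 0.0080 up 0.0553
(236, 270) fwd -0.0066 lat 0.0082 up 0.0536
[-0.11020171 -0.11294749 -1.80610315] [0.43745642 0.33620287 0.01834764]
```

View pics/b7.png

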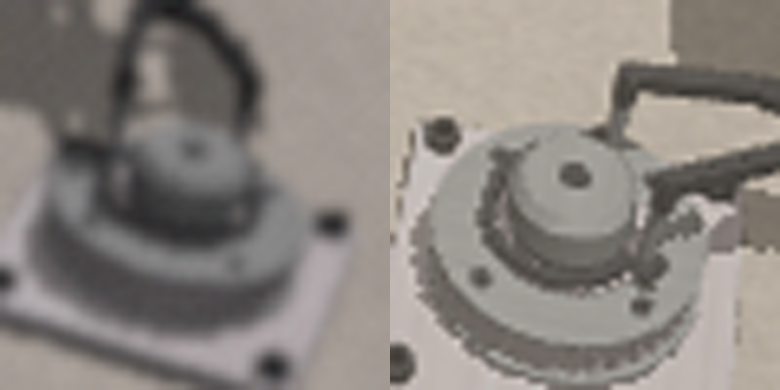

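Run:
```python
from h import *
from rh import W_
for t in ('b4','b5','b6','b7'):
    W,g=W_(f'{t}_side.npz'); y=np.radians(-20.3);fw=np.array([np.cos(y),np.sin(y)]);la=np.array([-fw[1],fw[0]])
    D=W[...,:2]-np.array([.568,.2895]); f=D@fw; l=D@la
    s=(l>.0215)&(l<.034)&(f>-.026)&(f<-.012)&(W[...,2]>.034)&(W[...,2]<.055)
    v,u=np.where(s); print(t,sorted([(round(f[a,b]*1e3),round(l[a,b]*1e3),round(W[a,b,2]*1e3,1),int(g[a,b])) for a,b in zip(v,u)])[:26])
```

```text
b4 [(-24, 23, np.float64(47.0), 85), (-24, 24, np.float64(44.7), 81), (-24, 33, np.float64(35.3), 155), (-22, 22, np.float64(46.1), 87), (-21, 22, np.float64(54.6), 106), (-21, 29, np.float64(34.3), 154), (-20, 22, np.float64(46.3), 99), (-20, 26, np.float64(48.5), 79), (-20, 28, np.float64(45.0), 103), (-20, 29, np.float64(48.5), 93), (-19, 23, np.float64(50.0), 110), (-19, 25, np.float64(47.0), 88), (-19, 27, np.float64(46.2), 85), (-18, 22, np.float64(49.1), 101), (-18, 23, np.float64(47.3), 94), (-18, 29, np.float64(45.8), 69), (-17, 22, np.float64(52.6), 95), (-17, 24, np.float64(46.0), 89), (-17, 26, np.float64(45.8), 85), (-17, 27, np.float64(43.8), 71), (-16, 22, np.float64(47.3), 89), (-16, 26, np.float64(34.0), 157), (-15, 24, np.float64(46.5), 86), (-15, 26, np.float64(43.4), 85), (-15, 26, np.float64(45.5), 83), (-14, 22, np.float64(43.8), 70)]
b5 [(-26, 28, np.float64(34.2), 154), (-24, 23, np.float64(43.9), 77), (-24, 25, np.float64(42.8), 103), (-23, 30, np.float64(34.5), 154), (-22, 24, np.float64(44.9), 86), (-21, 27, np.float64(43.7), 110), (-21, 29, np.float64(34.0
[... 1683 characters left out ...]
-21, 22, np.float64(54.5), 109), (-20, 23, np.float64(41.1), 88), (-20, 23, np.float64(44.9), 103), (-20, 23, np.float64(47.0), 110), (-20, 34, np.float64(34.1), 155), (-19, 22, np.float64(52.4), 106), (-19, 22, np.float64(54.8), 102), (-19, 26, np.float64(42.0), 87), (-19, 28, np.float64(41.5), 77), (-18, 22, np.float64(43.5), 106), (-18, 22, np.float64(46.6), 101), (-18, 22, np.float64(49.8), 97), (-18, 24, np.float64(42.8), 95), (-18, 34, np.float64(34.3), 134), (-17, 22, np.float64(52.3), 96), (-17, 26, np.float64(43.0), 89), (-17, 28, np.float64(39.5), 68), (-16, 22, np.float64(41.4), 87), (-16, 28, np.float64(42.7), 86), (-16, 31, np.float64(34.6), 87), (-16, 33, np.float64(34.2), 79)]
```

The ring's front lies on the face (top about 38.7 mm) and its ends are still about 3 mm high (about 42 mm), so I lower further.

```bash
python3 -m creep '{"jaw":[0.6,0.6,0.6,0.6,0.6],"linear":[[0,0,-0.5],[0,0,-1],[0,0,-1.5],[0,0,-2],[0,0,-2]],"dr":[[0,0,0],[0,0,0],[0,0,0],[0,0,0],[0,0,0]]}'; python3 look.py b8 365,185,415,235 280,270,340,330; python3 rh.py b8; python3 pit.py b8 | sed -n '1p;5p;9p;11p'
python3 - <<'E'
from h import *
from rh import W_
F=[]
for n in range(4): F.append(status.get_obs()['contact_force']); eyes.read_camera('side')
print(np.mean(F,0),status.get_obs()['tool_pos'])
for t in ('b6','b7','b8'):
    W,g=W_(f'{t}_side.npz'); y=np.radians(-20.3);fw=np.array([np.cos(y),np.sin(y)]);la=np.array([-fw[1],fw[0]])
    D=W[...,:2]-np.array([.568,.2895]); f=D@fw; l=D@la
    s=(l>.0245)&(l<.030)&(f>-.024)&(f<-.012)&(W[...,2]>.0365)&(W[...,2]<.055); print(t,np.sort(W[s][:,2]*1e3).round(1))
E
```

```text
time_s: 23.7
tool_pos: [0.4375, 0.3362, 0.0163]
tcp_rot: [-0.438, 0.367, -0.53, 0.627]
contact_force: [0.3, -0.3, -2.8]
width: 0.0266
tcp [0.4375 0.3362 0.0163] w 0.0266 F [ 0.3 -0.3 -2.8] fwd yaw -20.32 pitch 9.74
scene scale 7.8
side scale 6.5
b8 scene -100:36.8(9) -60:33.7(26) -20:32.9(23) 20:32.8(21) 60:34.5(16) 100:57.8(12) | -100:31.1(16) -60:24.2(28) -20:21.6(28) 20:31.1(21) 60:31.2(21) 100:32.7(15) |
b8 side -100:- -60:38.4(19) -20:38.6(20) 20:37.8(30) 60:38.2(33) 100:39.4(31) | -100:33.0(6) -60:33.2(26) -20:33.3(31) 20:33.3(28) 60:32.7(33) 100:39.3(62) |
(211, 10) fwd 0.0878 lat 0.0163 up 0.0574
(250, 109) fwd 0.0536 lat 0.0027 up 0.0582
(236, 225) fwd 0.0112 lat 0.0080 up 0.0550
(236, 270) fwd -0.0066 lat 0.0082 up 0.0536
[-0.2937863   0.3586965  -1.43863357] [0.43748125 0.33619583 0.01635252]
b6 [40.3 40.7 40.8 41.6 42.8 43.9 44.2]
b7 [39.1 39.5 41.5 41.8 42.  42.1 42.7 42.9 43. ]
b8 [37.1 38.9 39.3 39.5 39.6 40.2 40.6 41. ]
```

View pics/b8.png

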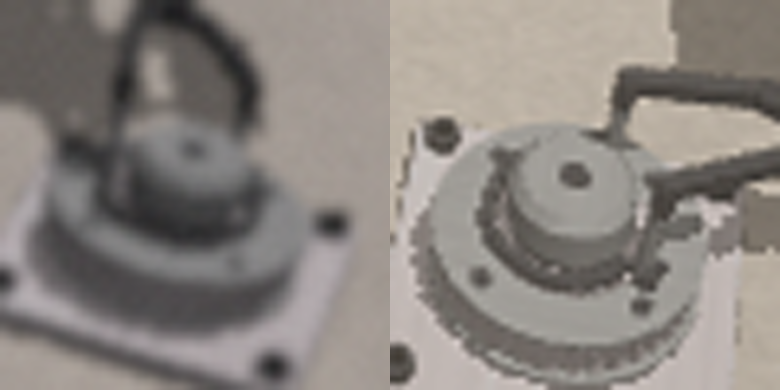

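The ring now lies flat to within about 1 mm (ends about 40 mm, front 38.6 mm, hub face at 35.5 mm in the same data). The handles are at the stop and the grip height is about 0.062 m, so I hand in.

```bash
python3 -c "
from workcell import manip,status
o=status.get_obs();print(o['time_s'],o['width'],o['contact_force']);print(manip.hand_in())"
```

```text
24.05 0.0263447554610504 [ 0.31179095  0.06020464 -1.60919155]
the job is handed in; nothing more can be done
None
```

I handed the job in at 24 s with the ring spread around the spindle, lying on the hub face, and the pliers still squeezed. No verdict was reported, so the result rests on my own checks.

**What I did:** I took the black-handled pliers off the rest and put the tips in the gap of the dark ring. I squeezed to the stop, lifted the ring, and lowered it over the spindle onto the hub face.

**Last checks:**
- **Height and level:** the ring's front top was at about 38.6 mm and its ends at about 40 mm, with the hub face reading 35.5 mm. That puts the ring on the face, tilted by about 0.03 rad.
- **Pliers:** the handles were at the stop (opening 26.3 mm) and pliers_grip was at about 0.062 m.
- **Contact:** the wrist showed only about the pliers' own weight on the tool (about 1.6 N), with no jamming.

**What went wrong or disagreed:**
- **First two grasps:** both missed, because the fingertips really end about 27–30 mm above the reported TCP and closed above the handles. Going lower fixed it, and the pliers had not moved.
- **Spindle position:** the cameras disagreed by 2–4 mm. I averaged them, and the last pictures show the ring all round the spindle.
- **Side camera only:** the final heights come from the side camera, because the scene camera's depth was too noisy there.
- **Not measured:** I could not measure the ring's spread or the force on the tips directly.

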